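# Eject a formed busbar link and sort the links by length

### The job

Throw the forming die's ejector lever fully over so that its pad raises the newly formed copper link, lift that link out, then put the lever fully back so the die is ready for the next blank. Sort that link and all the loose copper links on the bench by length into the parts tray: short ones in the narrow row, middle-length ones in the middle row, long ones in the wide row, each lying flat on the tray floor across its row, hump up and none on another. Leave the other things on the bench where they are.

Things in the scene. Friction and masses are not known exactly. Their poses are not given: they have to be found in the camera images.
- new_link: A short formed copper link, 50 (own x) by 20 mm (y), 41 g, of 3 mm bar: flat feet 3 mm thick at the ends, in the middle a square hump 24 mm long (x), 18 mm high over the underside, hollow below, to grip across its 24 or 20 mm. Origin: centre of underside, z up. Starts in the die, on its pad, length along the die's y, hump top 4 mm below the die's face: out of grip until the pad is raised.
- short_a: A short formed copper link, 50 (own x) by 20 mm (y), 41 g, of 3 mm bar: flat feet 3 mm thick at the ends, in the middle a square hump 24 mm long (x), 18 mm high over the underside, hollow below, to grip across its 24 or 20 mm. Origin: centre of underside, z up. May be absent. Starts flat on the bench, hump up.
- short_b: A short formed copper link, 50 (own x) by 20 mm (y), 41 g, of 3 mm bar: flat feet 3 mm thick at the ends, in the middle a square hump 24 mm long (x), 18 mm high over the underside, hollow below, to grip across its 24 or 20 mm. Origin: centre of underside, z up. May be absent. Starts flat on the bench, hump up.
- mid_a: A middle-length formed copper link, 75 (own x) by 20 mm (y), 54 g, of 3 mm bar: flat feet 3 mm thick at the ends, in the middle a square hump 24 mm long (x), 18 mm high over the underside, hollow below, to grip across its 24 or 20 mm. Origin: centre of underside, z up. May be absent. Starts flat on the bench, hump up.
- mid_b: A middle-length formed copper link, 75 (own x) by 20 mm (y), 54 g, of 3 mm bar: flat feet 3 mm thick at the ends, in the middle a square hump 24 mm long (x), 18 mm high over the underside, hollow below, to grip across its 24 or 20 mm. Origin: centre of underside, z up. May be absent. Starts flat on the bench, hump up.
- mid_c: A middle-length formed copper link, 75 (own x) by 20 mm (y), 54 g, of 3 mm bar: flat feet 3 mm thick at the ends, in the middle a square hump 24 mm long (x), 18 mm high over the underside, hollow below, to grip across its 24 or 20 mm. Origin: centre of underside, z up. May be absent. Starts flat on the bench, hump up.
- long_a: A long formed copper link, 100 (own x) by 20 mm (y), 67 g, of 3 mm bar: flat feet 3 mm thick at the ends, in the middle a square hump 24 mm long (x), 18 mm high over the underside, hollow below, to grip across its 24 or 20 mm. Origin: centre of underside, z up. May be absent. Starts flat on the bench, hump up.
- long_b: A long formed copper link, 100 (own x) by 20 mm (y), 67 g, of 3 mm bar: flat feet 3 mm thick at the ends, in the middle a square hump 24 mm long (x), 18 mm high over the underside, hollow below, to grip across its 24 or 20 mm. Origin: centre of underside, z up. May be absent. Starts flat on the bench, hump up.
- long_c: A long formed copper link, 100 (own x) by 20 mm (y), 67 g, of 3 mm bar: flat feet 3 mm thick at the ends, in the middle a square hump 24 mm long (x), 18 mm high over the underside, hollow below, to grip across its 24 or 20 mm. Origin: centre of underside, z up. May be absent. Starts flat on the bench, hump up.
- tray: Fixed shallow tray, dark floor and grey walls, 160 (x) by 275 mm (y); walls and dividers 5 mm thick, 10 mm high over the bench, floor 4 mm thick. Three rows run along x, 150 mm long inside: the widest (110 mm) at -y for long links, one of 85 mm for middle ones, the narrowest (60 mm) at +y for short ones. Links lie across a row (their x along tray y), side by side. Origin: centre of underside.
- row_short (a point): Centre of the floor of the 60 mm wide row, for the short links; axes as the tray's. The row reaches 75 mm along x and 30 mm along y either side of it.
- row_mid (a point): Centre of the floor of the 85 mm wide row, for the middle-length links; axes as the tray's. The row reaches 75 mm along x and 42.5 mm along y either side of it.
- row_long (a point): Centre of the floor of the 110 mm wide row, for the long links; axes as the tray's. The row reaches 75 mm along x and 55 mm along y either side of it.
- die: Fixed steel forming die: shoe 140 (x) by 110 (y) by 12 mm, on it a dark block 80 by 110 mm, its top face 48 mm above the bench, with a 24 (x) by 54 mm (y) cavity in its centre; guide pillars 16 mm thick, 90 mm high at x = -56 and +56 mm; ejector lever on the +y side. Origin: centre of the underside.
- pad_top (a point): Centre of the top of the pad that fills the cavity and carries the link's feet: 26 mm above the bench when down; rises 19.6 mm per rad of the lever, to 47.6 mm, so that the whole hump stands clear of the die's face. A 14 mm high form block on it fills the hump.
- ejector_lever (a joint): Angle (rad) of the die's ejector lever: 0 fully back (leaning 0.55 rad to the die's -x, pad down), 1.1 at the stop, fully over (leaning 0.55 rad to +x, pad up). Turns about the die's y; pivot 66 mm to +y of the die's centre, 30 mm above the bench. Held by friction (about 3 N at the knob): stays where left.
- lever_knob (a point): Centre of the black ball, 24 mm across, at the lever's end, 85 mm from the pivot and 72 mm to +y of the die's centre; 102 mm above the bench at either end of its swing, 115 mm midway. Push it from the side or pinch it from above.
- tape: Bystander: amber roll of tape lying flat, 84 mm across, 19 mm high. Origin: centre of the underside. Leave alone.
- screwdriver: Bystander: screwdriver, 180 mm, lying on the bench. Leave alone.
- multimeter: Bystander: orange and black multimeter, 160 by 80 by 34 mm. Origin: centre of the underside. Leave alone.
Things that resemble listed ones, but are neither listed nor needed, are in the scene too. What is shaped like the short_b but white is not meant.

How it is judged:
By the outcome, as a careful person would: the job done as asked, in the order asked, and still so for the second after the job is handed in, with the robot touching nothing.
Of short_a, short_b, mid_a, mid_b, mid_c, long_a, long_b, long_c only 5 to 7 are there at a start; the rules pass over those that are not, and their reading is None.
At some moment in a run one of short_a, short_b, mid_a, mid_b, mid_c, long_a, long_b, long_c may be knocked a few centimetres aside while the robot is not near it.
Once in a run the grip may slacken for a moment while it holds something.
It also fails if it takes over 208 s, if anything falls off the work surface, if the arm or the gripper's body presses on something with over 40 N, if the wrist force passes 120 N, or if a joint passes its speed limit or range.

### The arm

A 6-joint arm with a two-finger parallel gripper is mounted at the origin on the work surface. World frame = base frame: x ahead of the robot, y to its left, z up, the work surface at z = 0. Lengths are in m, angles in rad, forces in N, time in s.
With the tool pointing down it reaches from about 0.35 to 0.975 m from the base axis. Payload 4.9 kg.
Tool frame: the origin (TCP) lies at the very end of the fingers, on their centre line; the grasp point (between the pads) lies 19 mm behind it (ctrl.tcp_to_grasp is the z of the grasp point in the tool frame, in m); z points along the fingers, y is the line along which they close (so a half turn about z gives the same grasp; the last joint's range is limited). The gripper opens to 85 mm and grips with 20 to 120 N. Pads are 22 mm wide; open, the fingers measure 114 mm over their backs; the gripper's body (76 mm by 85 mm) begins 54 mm behind the grasp point. The pads swing forward as they close: fully open they stand 13 mm farther back than shut.
Start: joints at [-1.41, 0.053, 1.613, -0, 1.476, -0.119], TCP at [0.173, -0.601, 0.231] pointing down, gripper open.
Joint ranges: [-3.01, 3.01], [-1.01, 2.22], [0.06, 2.58], [-1.02, 4.17], [0.09, 2.62], [-3.14, 3.14]. Speed limits (rad/s): [2.57, 2.57, 3.14, 3.14, 3.14, 3.14].

### API

Orientations are given as a rotation vector (axis times angle).
In Python, from station import ctrl, eyes, job, nets gives the robot as it stands. The module is installed in compiled form; this text tells all that it offers.
- The arm moves only by the tool jog_arm, never from a script. Its argument "commands" is one flat list of numbers, 7 for each row, row after row: the shift along the tool's x, y, z each as a share of 0.06 m, from -1 to 1, then the turn, a rotation vector about the tool's x, y, z each as a share of 0.1 rad, from -1 to 1, then the finger opening in mm, from 0 to 85.4. In form: [x, y, z, ax, ay, az, grip, x, y, z, ax, ay, az, grip, ...]. A call has 1 to 20 rows; each row shifts and turns the commanded pose from where the row before left it, along the tool's axes as they then stand; what a row does not reach is not made up. A row lasts 1/8 s, in which the tool goes at most 62.5 mm and 10.7 degrees, less where a joint would pass 70% of its speed; a pose out of reach is approached as far as the arm can. A call with a number of a shift or a turn outside -1 to 1 is refused whole. A call with a gripper value outside its range is refused whole. The fingers move at their own pace and stop on an object; "newtons" is the grip in N (left out, the last holds). Time passes only in rows, so rows that do not move let the fingers close. It gives the time, the measured TCP pose, the force, the opening and the grip force at its end, in the units of the state.
- ctrl.get_obs(): the state, without advancing time (a new reading comes with each control period).
- eyes.get_image(name): name is "scene" or "side" or "wrist"; returns a dict with "image" (480x640x3 uint8, red, green, blue), "z_map" (480x640 float32, m along the optical axis (not along the pixel's ray), 0 where there is no reading), "K" (3x3 intrinsics, pixels), "dist_coeffs" ([k1, k2, p1, p2, k3] as OpenCV has them; the pictures are not rectified), "cam_to_world" (4x4, takes a point from camera to world coordinates). Camera axes: x right, y up, looking along -z (the intrinsics and any distortion apply to the point x, -y, -z); pixel columns grow to the right and rows downward; lengths in m; the calibration is good to about 2 mm. A picture is of the moment at which its call begins.
- job.finish_job(): hands the job in; it is judged then, once.
Trained networks look in the newest picture that a camera, given by its name, has taken for a name from the list of things; names that differ only in an ending like _2 or _b are one class to them, and where a whole thing is asked for, a point or a joint stands for the part that bears it (a point fixed in the world has none). Each returns a list of dicts, best first, with "p" (0 to 1); they miss things now and then, are a little off and sometimes report something else, mostly with a low value. They report only what shows in the picture. A call takes as long as a camera call. They do not tell look-alikes from the thing itself.
- nets.silhouettes(camera, name): "mask" (480x640 bool, what is visible of it) and "bbox" ([left, top, right, bottom] in pixels, round what is visible of it).
The state is a dict: "t": time; "q": joint angles; "dq": joint speeds; "effort": joint torques, N m; "tool_pos": TCP position; "tool_rot": TCP orientation; "contact_force": force on the tool from outside, world axes, zero at the start; "wrist_torque": the same for the moment, N m; "opening": finger opening in m; "grip_force": force on a finger pad.
Only numpy, scipy, OpenCV 4.12 (cv2) and the standard library are available. Lean on these libraries where they do the work, as an engineer would, in place of code of your own. Each camera call takes 0.05 s, during which the arm holds its last target. There are 200 camera calls.

## Working session

There is one attempt and no reset: what is moved stays moved. The work goes in short steps, Python scripts to look and compute and a tool call to move; the robot and the scene stay as the last step left them, time stands still between calls to the robot, and variables do not carry over. Pictures are saved under pics/ and viewed, at most 14 in all, crops included, and the job is handed in when it is done.

Besides the shell and the picture viewer there is one more tool, called by a JSON object that holds its "method" and its "body", one argument or row to a line. jog_arm: Moves the arm, as the interface text tells. Shift numbers are shares of 0.06 m and turn numbers shares of 0.1 rad, none past 1 either way. Its arguments: {"type":"object","properties":{"commands":{"type":"array","items":{"type":"number"}},"newtons":{"type":"number"}},"required":["commands"]}

```bash
ls; mkdir -p pics; python3 - <<'E'
from station import ctrl, eyes
import cv2
print(ctrl.get_obs(), ctrl.tcp_to_grasp)
for n in("scene","side"):
    d=eyes.get_image(n); cv2.imwrite(f"pics/{n}0.png",d["image"][...,::-1]); print(n,d["K"],d["dist_coeffs"],d["cam_to_world"])
E
```

```text
pics
{'t': 0.0, 'q': array([-1.41002049e+00,  5.33796830e-02,  1.61431225e+00,  2.60354040e-06,
        1.47603217e+00, -1.18978617e-01]), 'dq': array([ 2.94639251e-04,  9.76732455e-04,  2.93632524e-04,  1.82613650e-06,
       -1.78884755e-03, -9.57986993e-04]), 'effort': array([-2.69561591e-03, -3.93687415e+01, -3.70181608e+01, -1.99059573e-04,
        7.17474803e-03,  7.45482652e-06]), 'tool_pos': array([ 0.17248556, -0.60006186,  0.23003799]), 'tool_rot': array([-3.10879893e+00, -4.37708185e-01,  6.58503271e-05]), 'contact_force': array([ 0.27457152, -0.54074984,  0.60029231]), 'wrist_torque': array([-0.013931  , -0.02788973,  0.013125  ]), 'grip_force': 0.0, 'opening': 0.08578754363402899} -0.0187
scene [[594.74176983   0.         316.99646481]
 [  0.         594.74176983 235.71995785]
 [  0.           0.           1.        ]] [-0.16815468  0.          0.          0.          0.        ] [[ 7.59142786e-01 -4.33012584e-01  4.86006515e-01  1.12066093e+00]
 [ 6.50923844e-01  5.04295933e-01 -5.67436129e-01 -6.10748348e-01]
 [ 6.15875401e-04  7.47118273e-01  6.64690835e-01  8.96631724e-01]
 [ 0.00000000e+00  0.00000000e+00  0.00000000e+00  1.00000000e+00]]
side [[482.38225572   0.         314.4985224 ]
 [  0.         482.38225572 236.96144334]
 [  0.           0.           1.        ]] [-0.10785629  0.          0.          0.          0.        ] [[-0.98428083  0.14272528 -0.10402283  0.40174318]
 [-0.17563761 -0.72931451  0.66125016  0.71707071]
 [ 0.01851175  0.66912618  0.74291821  0.8151285 ]
 [ 0.          0.          0.          1.        ]]
```

View pics/scene0.png

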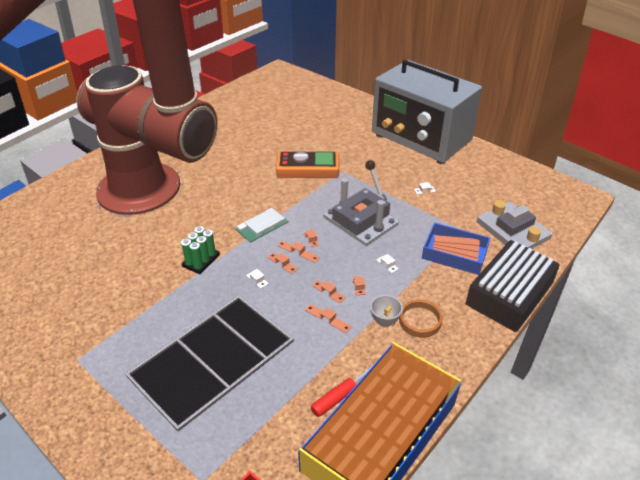

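View pics/side0.png

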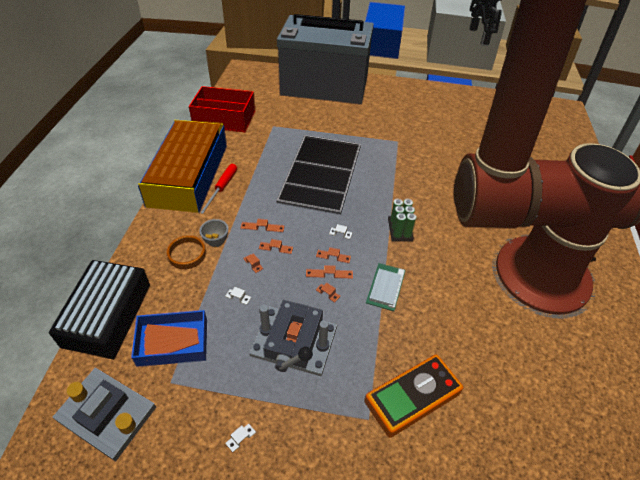

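The scene view shows six loose copper links near (297,250), (313,238), (283,261), (329,290), (359,285) and (329,317). The die is at (362,210) with its knob at (371,165), and the tray is at (212,360). White look-alikes sit at (257,278), (387,262) and (425,187). The blue bin at (457,247) holds blanks. Next I'll measure these.

```bash
cat > h.py <<'E'
import numpy as np, cv2
from station import ctrl, eyes, nets
def cloud(d):
    h,w=d["z_map"].shape
    u,v=np.meshgrid(np.arange(w),np.arange(h))
    p=cv2.undistortPoints(np.stack([u,v],-1).reshape(-1,1,2).astype(np.float64),d["K"],d["dist_coeffs"]).reshape(h,w,2)
    z=d["z_map"]
    c=np.stack([p[...,0]*z,-p[...,1]*z,-z],-1)
    return c@d["cam_to_world"][:3,:3].T+d["cam_to_world"][:3,3]
def project(d,P):
    c=(np.atleast_2d(P)-d["cam_to_world"][:3,3])@d["cam_to_world"][:3,:3]
    c=c*[1,-1,-1]
    return cv2.projectPoints(c,np.zeros(3),np.zeros(3),d["K"],d["dist_coeffs"])[0].reshape(-1,2)
def rect(xy):
    (c,s,a)=cv2.minAreaRect((xy*1000).astype(np.float32))
    if s[0]<s[1]: s=(s[1],s[0]); a+=90
    return np.round(c,1),np.round(s,1),round((a+90)%180-90,1)   # mm, deg of long axis
def copper(d,W,zlo=-.004,zhi=.03):
    hsv=cv2.cvtColor(d["image"],cv2.COLOR_RGB2HSV)
    m=((hsv[...,0]<14)|(hsv[...,0]>175))&(hsv[...,1]>90)&(hsv[...,2]>60)&(d["z_map"]>0)
    m&=(W[...,2]<zhi)&(W[...,2]>zlo)
    return m
def links(d,W,zone=(.25,.85,-.35,.35),**k):
    m=copper(d,W,**k)&(W[...,0]>zone[0])&(W[...,0]<zone[1])&(W[...,1]>zone[2])&(W[...,1]<zone[3])
    n,l,st,ce=cv2.connectedComponentsWithStats(m.astype(np.uint8))
    return [(ce[i].round(),st[i,4],*rect(W[l==i][:,:2]),round(W[l==i][:,2].max()*1e3)) for i in range(1,n) if st[i,4]>40]
E
python3 - <<'E'
from h import *
for n in("scene","side"):
    d=eyes.get_image(n);W=cloud(d)
    np.savez(f"{n}0.npz",W=W,im=d["image"])
    print(n)
    for name in("short_a","mid_a","long_a","new_link","tray","die","lever_knob","tape"):
        for r in nets.silhouettes(n,name)[:8]:
            P=W[r["mask"]&(d["z_map"]>0)]
            print(name,round(r["p"],2),r["bbox"],*rect(P[:,:2]),"zmax",P[:,2].max().round(3),"med",np.median(P,0).round(3))
    hsv=cv2.cvtColor(d["image"],cv2.COLOR_RGB2HSV)
    print([hsv[y,x] for x,y in ([(297,250),(329,317),(100,300)] if n=="scene" else [(262,226),(333,272),(450,300)])])
    x=np.nanmedian(W[...,2]); print("bench z",x)
E
```

```text
scene
short_a 0.7 [305.1, 228.2, 314.2, 245.8] [463.1 135.9] [47.  21.6] -30.2 zmax 0.023 med [0.469 0.132 0.01 ]
short_a 0.59 [377.7, 254.0, 398.1, 271.1] [640.4 180.8] [50.6 24.9] -5.4 zmax 0.022 med [0.647 0.179 0.013]
short_a 0.57 [353.7, 275.4, 363.1, 291.9] [635.8  86. ] [37.4 18.7] -41.0 zmax 0.022 med [0.638 0.085 0.015]
short_a 0.53 [249.7, 269.6, 263.1, 290.3] [462.3 -34.4] [44.4 22.3] -6.8 zmax 0.022 med [ 0.469 -0.035  0.014]
short_a 0.16 [356.6, 202.5, 366.2, 212.0] [504.7 259. ] [25.8 19. ] 79.5 zmax 0.047 med [0.504 0.255 0.044]
mid_a 0.6 [314.4, 280.1, 341.5, 301.4] [594.   43.8] [73.  34.3] -1.1 zmax 0.021 med [0.6   0.037 0.005]
long_a 0.76 [278.3, 240.6, 319.8, 262.6] [467.   95.6] [97.5 41.2] 6.9 zmax 0.021 med [0.473 0.088 0.004]
long_a 0.71 [306.0, 305.0, 349.5, 335.3] [640.7 -18.5] [99.  23.6] 5.5 zmax 0.022 med [ 0.649 -0.019  0.004]
long_a 0.64 [267.3, 252.9, 299.6, 275.0] [467.6  44.4] [74.1 35.9] -8.7 zmax 0.022 med [0.476 0.038 0.005]
tray 0.39 [349.3, 275.3, 363.9, 293.1] [631.2  94.6] [58.4 25.6] -40.5 zmax 0.022 med [0.638 0.086 0.011]
die 0.38 [302.9, 
[... 1520 characters left out ...]
08 0.267 0.043]
new_link 0.28 [246.2, 254.9, 260.7, 269.7] [633.5  93.6] [49.1 20.4] -40.5 zmax 0.022 med [0.629 0.097 0.015]
tray 0.57 [275.7, 131.6, 359.5, 213.6] [ 540.1 -239. ] [293.1 167. ] 86.4 zmax 0.014 med [ 0.539 -0.219  0.004]
die 0.58 [250.1, 297.3, 339.5, 377.6] [515.4 260.9] [174.2 158.4] 84.8 zmax 0.116 med [0.502 0.277 0.046]
lever_knob 0.77 [275.2, 345.2, 312.2, 369.8] [486.7 333.9] [64. 53.] 40.1 zmax 0.116 med [0.483 0.34  0.087]
tape 0.6 [167.9, 238.2, 204.9, 268.9] [781.   97.8] [82.1 81.7] -80.4 zmax 0.022 med [0.778 0.098 0.014]
[array([161,  21,  97], dtype=uint8), array([ 10, 179, 177], dtype=uint8), array([ 16, 160, 169], dtype=uint8)]
bench z 0.00034756679072245333
```

```bash
python3 - <<'E'
from h import *
for n in("scene","side"):
    f=np.load(f"{n}0.npz");W,im=f["W"],f["im"];V=im.max(-1)
    X,Y,Z=W[...,0],W[...,1],W[...,2]
    top=(abs(Z-.048)<.003)&(abs(X-.508)<.09)&(abs(Y-.26)<.09)
    _,l,st,_=cv2.connectedComponentsWithStats(top.astype(np.uint8));i=1+st[1:,4].argmax()
    print(n,"block",rect(W[l==i][:,:2]),st[i,4])
    pil=(Z>.07)&(Z<.1)&(abs(X-.508)<.12)&(abs(Y-.26)<.1)
    k,l,st,_=cv2.connectedComponentsWithStats(pil.astype(np.uint8))
    for i in range(1,k):
        if st[i,4]>20: print(" tall",W[l==i].mean(0).round(3),W[l==i].max(0).round(3),st[i,4])
    kn=(Z>.085)&(V<75)&(abs(X-.48)<.1)&(abs(Y-.33)<.06)
    P=W[kn]
    if len(P)>10:
        from scipy.optimize import least_squares
        r=least_squares(lambda c:np.linalg.norm(P-c,axis=1)-.012,P.mean(0)-[0,0,.008],loss='soft_l1',f_scale=.001)
        print(" knob",r.x.round(4),len(P),P.max(0).round(3))
    fl=(V<50)&(abs(Z-.004)<.006)&(abs(X-.54)<.16)&(abs(Y+.22)<.22)
    k,l,st,_=cv2.connectedComponentsWithStats(fl.astype(np.uint8))
    for i in range(1,k):
        if st[i,4]>300: print(" floor",rect(W[l==i][:,:2]),np.median(W[l==i],0).round(4),st[i,4])
    print(links({"image":im,"z_map":np.ones(Z.shape)},W,zone=(.4,.75,-.12,.2),zlo=.001))
E
```

```text
scene block (array([505.3, 259.8]), array([117.1,  83. ]), 85.9) 779
 tall [0.484 0.333 0.084] [0.496 0.34  0.098] 58
 tall [0.453 0.263 0.083] [0.46  0.274 0.093] 67
 tall [0.564 0.251 0.083] [0.571 0.26  0.093] 73
 knob [0.4684 0.3372 0.102 ] 37 [0.482 0.34  0.111]
 floor (array([ 543.1, -130.9]), array([145.6,  56.3]), -3.7) [ 0.5464 -0.1312  0.0035] 1552
 floor (array([ 538.2, -209.4]), array([147. ,  81.4]), -3.3) [ 0.543  -0.2097  0.0039] 2529
 floor (array([ 532.3, -311.5]), array([146.3, 106.8]), -3.1) [ 0.5365 -0.3133  0.0039] 3781
[(array([312., 237.]), np.int32(137), array([463.9, 135.1]), array([50.4, 20.4]), -25.8, 23), (array([299., 250.]), np.int32(258), array([467.8,  87. ]), array([97. , 22.2]), 8.0, 21), (array([283., 261.]), np.int32(212), array([465.9,  36.9]), array([73.4, 20.7]), -2.6, 22), (array([359., 285.]), np.int32(154), array([636.8,  86. ]), array([38.3, 20.6]), -42.9, 22), (array([329., 290.]), np.int32(250), array([595.8,  37.6]), array([73.6, 22.1]), -0.7, 21), (array([407., 306.]), np.int32(73), array([742. , 103.3]), array([51.3, 15.8]), -89.9, 24),
[... 490 characters left out ...]
rray([148.6,  80.8]), -3.2) [ 0.5419 -0.2128  0.0031] 1168
 floor (array([ 546.7, -135.2]), array([150.3,  58.3]), -4.9) [ 0.546  -0.1351  0.004 ] 927
[(array([262., 225.]), np.int32(288), array([640. , -14.2]), array([99. , 22.3]), 5.6, 22), (array([276., 246.]), np.int32(248), array([595.1,  41.8]), array([74.1, 23.1]), 1.0, 21), (array([333., 255.]), np.int32(244), array([465.7,  41.3]), array([74.6, 22.2]), -2.3, 21), (array([253., 262.]), np.int32(177), array([633.,  94.]), array([50.6, 21. ]), -42.3, 22), (array([329., 272.]), np.int32(348), array([467.7,  85.2]), array([98.4, 32.3]), 9.2, 22), (array([329., 291.]), np.int32(198), array([462.1, 140.7]), array([49.3, 21.5]), -28.9, 22)]
```

The pillars and knob give a die centre near (.507,.262) with yaw about -6°, and the tray yaw is about -3.3°. The six loose links are two short, two middle and two long. I'll write a planner and go to the lever first.

```bash
cat > plan.py <<'E'
import sys, numpy as np
from scipy.spatial.transform import Rotation as R
from station import ctrl
def down(phi):
    c,s=np.cos(np.radians(phi)),np.sin(np.radians(phi))
    return R.from_matrix(np.array([[c,s,0],[s,-c,0],[0,0,-1.]]).T)
def plan(wps,vmax=.9):
    """wps: (x,y,z,phi,grip,hold[,vmax]) -> printed rows"""
    o=ctrl.get_obs(); p=np.array(o["tool_pos"]); r=R.from_rotvec(o["tool_rot"]); rows=[]
    for x,y,z,phi,g,hold,*v in wps:
        v=v[0] if v else vmax
        q=np.array([x,y,z]); T=down(phi)
        n=int(np.ceil(max(np.linalg.norm(q-p)/.06/v,(r.inv()*T).magnitude()/.1/.95,0.02)))
        for i in range(n):
            d=r.inv().apply((q-p)/(n-i))/.06; a=(r.inv()*T).as_rotvec()/(n-i)/.1
            d=np.clip(d.round(2),-1,1)+0.; a=np.clip(a.round(2),-1,1)+0.
            rows.append([*d,*a,g]); p=p+r.apply(d*.06); r=r*R.from_rotvec(a*.1)
        rows+=[[0,0,0,0,0,0,g]]*hold
    print(len(rows))
    for k in range(0,len(rows),20): print("["+", ".join(", ".join(f"{x:g}" for x in w) for w in rows[k:k+20])+"]")
E
python3 - <<'E'
from plan import *
plan([(.43,-.2,.26,60,40,0),(.470,.338,.25,84,40,0),(.470,.338,.18,84,40,1)])
E
```

```text
22
[0.66, -0.58, -0.05, 0, 0, -0.85, 40, 0.71, -0.52, -0.05, 0, 0, -0.85, 40, 0.75, -0.46, -0.05, 0, 0, -0.85, 40, 0.79, -0.4, -0.05, 0, 0, -0.85, 40, 0.82, -0.33, -0.06, 0, 0, -0.85, 40, 0.84, -0.26, -0.05, 0, 0, -0.86, 40, 0.86, -0.18, -0.06, 0, 0, -0.85, 40, 0.88, -0.11, -0.05, 0, 0, -0.86, 40, 0.88, -0.03, -0.06, 0, 0, -0.85, 40, 0.81, -0.39, 0.02, 0, 0, -0.42, 40, 0.83, -0.36, 0.02, 0, 0, -0.42, 40, 0.84, -0.32, 0.02, 0, 0, -0.42, 40, 0.85, -0.29, 0.02, 0, 0, -0.42, 40, 0.86, -0.25, 0.01, 0, 0, -0.42, 40, 0.87, -0.21, 0.02, 0, 0, -0.42, 40, 0.88, -0.18, 0.01, 0, 0, -0.42, 40, 0.89, -0.14, 0.02, 0, 0, -0.42, 40, 0.9, -0.1, 0.01, 0, 0, -0.42, 40, 0.9, -0.06, 0.02, 0, 0, -0.41, 40, 0, 0, 0.58, 0, 0, 0, 40]
[0, 0, 0.59, 0, 0, 0, 40, 0, 0, 0, 0, 0, 0, 40]
```

{"method": "jog_arm", "body": {
  "commands": [0.66,-0.58,-0.05,0,0,-0.85,40,0.71,-0.52,-0.05,0,0,-0.85,40,0.75,-0.46,-0.05,0,0,-0.85,40,0.79,-0.4,-0.05,0,0,-0.85,40,0.82,-0.33,-0.06,0,0,-0.85,40,0.84,-0.26,-0.05,0,0,-0.86,40,0.86,-0.18,-0.06,0,0,-0.85,40,0.88,-0.11,-0.05,0,0,-0.86,40,0.88,-0.03,-0.06,0,0,-0.85,40,0.81,-0.39,0.02,0,0,-0.42,40,0.83,-0.36,0.02,0,0,-0.42,40,0.84,-0.32,0.02,0,0,-0.42,40,0.85,-0.29,0.02,0,0,-0.42,40,0.86,-0.25,0.01,0,0,-0.42,40,0.87,-0.21,0.02,0,0,-0.42,40,0.88,-0.18,0.01,0,0,-0.42,40,0.89,-0.14,0.02,0,0,-0.42,40,0.9,-0.1,0.01,0,0,-0.42,40,0.9,-0.06,0.02,0,0,-0.41,40,0,0,0,0,0,0,40]
}}

```text
t: 3.5
tool_pos: [0.4693, 0.3411, 0.2493]
tool_rot: [-2.33, -2.107, 0.001]
contact_force: [-0.4, -0.6, -0.5]
opening: 0.0401
grip_force: 0.0
```

```bash
cat > knob.py <<'E'
from h import *
from scipy.optimize import least_squares
def knob(n):
    d=eyes.get_image(n);W=cloud(d);X,Y,Z=W[...,0],W[...,1],W[...,2]
    P=W[(Z>.088)&(Z<.13)&(d["image"].max(-1)<75)&(abs(X-.515)<.1)&(abs(Y-.335)<.03)]
    if len(P)>10:
        r=least_squares(lambda c:np.linalg.norm(P-c,axis=1)-.012,P.mean(0)-[0,0,.008],loss='soft_l1',f_scale=.001)
        print(n,"knob",r.x.round(4),len(P))
    return d,W
E
python3 - <<'E'
from knob import *
d,W=knob("wrist"); cv2.imwrite("pics/w1.png",d["image"][...,::-1]); print(d["cam_to_world"].round(3),ctrl.get_obs()["tool_pos"])
E
```

```text
wrist knob [0.4704 0.3375 0.1023] 757
[[ 0.995  0.096  0.031  0.476]
 [-0.101  0.947  0.305  0.418]
 [-0.    -0.306  0.952  0.392]
 [ 0.     0.     0.     1.   ]] [0.46948374 0.33941492 0.24942691]
```

View pics/w1.png

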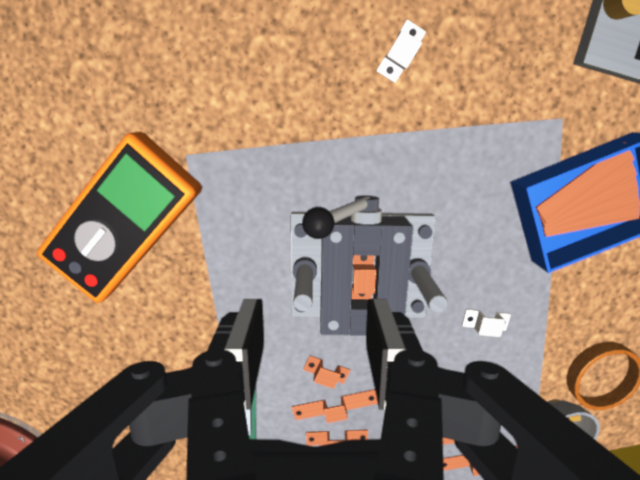

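The wrist view shows the knob at (318,222), the new link in the die at (364,277) and the lever leaning to -x. I'll lower the fingers astride the knob and push it over.

```bash
python3 - <<'E'
from plan import *
plan([(.4704,.3375,.092,84,40,0,.7),(.5619,.3279,.092,84,40,0,.4),(.567,.3273,.092,84,40,2,.05)])
E
```

```text
12
[-0.01, 0.01, 0.66, 0, 0, 0.01, 40, -0.01, 0, 0.65, 0, 0, 0, 40, 0, 0.01, 0.66, 0, 0, 0.01, 40, -0.01, 0, 0.65, -0.01, 0.01, 0, 40, 0, 0.38, 0, 0, 0, 0, 40, 0, 0.38, 0, 0, 0, 0, 40, 0, 0.39, 0, 0, 0, 0, 40, 0, 0.38, 0, 0, 0, 0, 40, 0, 0.04, 0, 0, 0, 0, 40, 0, 0.05, 0, 0, 0, 0, 40, 0, 0, 0, 0, 0, 0, 40, 0, 0, 0, 0, 0, 0, 40]
```

{"method": "jog_arm", "body": {
  "commands": [-0.01,0.01,0.66,0,0,0.01,40,-0.01,0,0.65,0,0,0,40,0,0.01,0.66,0,0,0.01,40,-0.01,0,0.65,0,0,0,40,0,0,0,0,0,0,40,0,0.38,0,0,0,0,40,0,0.38,0,0,0,0,40,0,0.39,0,0,0,0,40,0,0.38,0,0,0,0,40,0,0.04,0,0,0,0,40,0,0.05,0,0,0,0,40,0,0,0,0,0,0,40,0,0,0,0,0,0,40]
}}

```text
t: 5.18
tool_pos: [0.5673, 0.3258, 0.0932]
tool_rot: [2.336, 2.099, 0.0]
contact_force: [-2.7, -1.5, 0.3]
opening: 0.0398
grip_force: 1.4
```

```bash
python3 - <<'E'
from knob import *
for n in("scene","side"): knob(n)
E
```

```text
scene knob [0.5636 0.3205 0.1157] 153
side knob [0.5694 0.3328 0.1145] 291
```

{"method": "jog_arm", "body": {
  "commands": [0,0.05,0,0,0,0,40,0,0.05,0,0,0,0,40,0,0,0,0,0,0,40]
}}

```text
t: 5.65
tool_pos: [0.5683, 0.3259, 0.0925]
tool_rot: [-2.33, -2.095, 0.017]
contact_force: [-19.4, -1.8, 8.7]
opening: 0.0399
grip_force: 9.7
```

```bash
python3 - <<'E'
from plan import *
plan([(.560,.3268,.092,84,40,0),(.560,.3268,.2,84,40,0),(.507,.262,.2,84,40,1)])
E
```

```text
7
[0, -0.14, 0.01, -0.13, 0.02, -0.01, 40, 0, 0, -0.6, 0, 0, 0, 40, 0, 0, -0.6, 0, 0, 0, 40, 0, 0, -0.6, 0, 0, 0, 40, -0.58, -0.38, 0, 0, 0, 0, 40, -0.59, -0.39, 0, 0, 0, 0, 40, 0, 0, 0, 0, 0, 0, 40]
```

{"method": "jog_arm", "body": {
  "commands": [0,-0.18,0,0,0,0,40,0,0,0,0,0,0,40,0,0,-0.6,0,0,0,40,0,0,-0.6,0,0,0,40,0,0,-0.6,0,0,0,40,-0.58,-0.38,0,0,0,0,40,-0.59,-0.39,0,0,0,0,40,0,0,0,0,0,0,40,0,0,0,0,0,0,40]
}}

```text
t: 6.78
tool_pos: [0.5104, 0.2619, 0.2016]
tool_rot: [2.337, 2.098, 0.004]
contact_force: [0.6, 0.7, -0.4]
opening: 0.0402
grip_force: 0.0
```

```bash
python3 - <<'E'
from knob import *
d,W=knob("wrist"); cv2.imwrite("pics/w2.png",d["image"][...,::-1]); np.savez("w2.npz",W=W,im=d["image"]); print(ctrl.get_obs()["tool_pos"])
knob("side")
z=(.4,.75,-.12,.32)
print("raised",links(d,W,zone=z,zlo=.045,zhi=.075)); print("hump",links(d,W,zone=z,zlo=.06,zhi=.075))
print(*links(d,W,zone=(.4,.75,-.12,.2),zlo=.001),sep="\n")
E
```

```text
wrist knob [0.5589 0.3274 0.1023] 1300
[0.51050908 0.26213958 0.20153587]
side knob [0.5606 0.3295 0.1022] 150
raised [(array([310., 219.]), np.int32(1694), array([506.2, 259.4]), array([51.8, 19.4]), 83.3, 68)]
hump [(array([310., 223.]), np.int32(943), array([506.3, 260.7]), array([24.1, 19.4]), 83.7, 68)]
(array([281., 340.]), np.int32(789), array([464.1, 136.6]), array([42.9, 20.7]), -29.3, 20)
(array([573., 331.]), np.int32(83), array([743.6, 109.6]), array([19.2,  3.5]), 66.4, 18)
(array([566., 341.]), np.int32(42), array([740.5,  99.5]), array([15.2,  1.9]), 85.0, 11)
(array([451., 356.]), np.int32(675), array([627.4,  92.2]), array([42.9, 25.7]), -42.9, 21)
(array([576., 362.]), np.int32(66), array([745.2,  81.9]), array([26.9,  6.4]), -76.4, 20)
(array([297., 378.]), np.int32(1523), array([472.5,  83.5]), array([88.3, 32.7]), 8.0, 20)
(array([294., 420.]), np.int32(1180), array([464.8,  39.3]), array([74.5, 21.6]), -3.6, 20)
(array([503., 431.]), np.int32(41), array([686.2,  -9.7]), array([13.8,  5.7]), -53.6, 5)
(array([452., 449.]), np.int32(259), array([627.7, -17.9]), array([21.7, 19.6]), -80.2, 20)
```

View pics/w2.png

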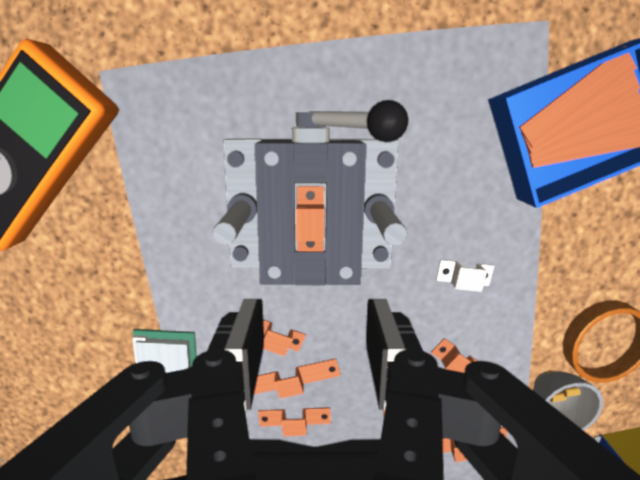

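The lever is fully over: the knob travelled 89 mm and is now at (388,121). The new link's hump stands proud at (310,223). I'll grip it across 20 mm and lift.

```bash
python3 - <<'E'
from plan import *
plan([(.5063,.2607,.10,83.5,40,0,.8),(.5063,.2607,.051,83.5,36,1,.4),(.5063,.2607,.051,83.5,10,4),(.5063,.2607,.18,83.5,10,1,.7)])
E
```

```text
17
[-0.01, -0.02, 0.56, 0.01, 0, 0.02, 40, -0.01, -0.02, 0.56, 0, 0, 0.02, 40, -0.01, -0.03, 0.57, 0.01, -0.01, 0.03, 40, 0, 0, 0.27, 0, 0, 0, 36, 0, 0, 0.27, 0, 0, 0, 36, 0, 0, 0.28, 0, 0, 0, 36, 0, 0, 0, 0, 0, 0, 36, 0, 0, 0, 0, 0, 0, 10, 0, 0, 0, 0, 0, 0, 10, 0, 0, 0, 0, 0, 0, 10, 0, 0, 0, 0, 0, 0, 10, 0, 0, 0, 0, 0, 0, 10, 0, 0, -0.54, 0, 0, 0, 10, 0, 0, -0.54, 0, 0, 0, 10, 0, 0, -0.54, 0, 0, 0, 10, 0, 0, -0.53, 0, 0, 0, 10, 0, 0, 0, 0, 0, 0, 10]
```

{"method": "jog_arm", "body": {
  "commands": [-0.01,-0.02,0.56,0.01,0,0.02,40,-0.01,-0.02,0.56,0,0,0.02,40,-0.01,-0.03,0.57,0,0,0.03,40,0,0,0.27,0,0,0,36,0,0,0.27,0,0,0,36,0,0,0.28,0,0,0,36,0,0,0,0,0,0,36,0,0,0,0,0,0,10,0,0,0,0,0,0,10,0,0,0,0,0,0,10,0,0,0,0,0,0,10,0,0,0,0,0,0,10,0,0,-0.54,0,0,0,10,0,0,-0.54,0,0,0,10,0,0,-0.54,0,0,0,10,0,0,-0.53,0,0,0,10,0,0,0,0,0,0,10],
  "newtons": 60
}}

```text
t: 9.0
tool_pos: [0.506, 0.2611, 0.1824]
tool_rot: [2.344, 2.091, 0.006]
contact_force: [0.6, -0.1, 0.0]
opening: 0.0182
grip_force: 59.6
```

```bash
python3 - <<'E'
from h import *
from plan import *
ims=[eyes.get_image(n)["image"] for n in("wrist","side")]
c=ims[1][250:400,220:380]
cv2.imwrite("pics/w3.png",np.hstack([ims[0][80:480],cv2.resize(c,(427,400))])[:,:1067][:, ::1][...,::-1] if 0 else cv2.resize(np.hstack([ims[0][80:480],cv2.resize(c,(427,400))]),(800,300))[...,::-1])
d=eyes.get_image("wrist");W=cloud(d);p=ctrl.get_obs()["tool_pos"];print(p)
print(links(d,W,zone=(.4,.6,.15,.35),zlo=.12,zhi=.25))
E
```

```text
[0.50372836 0.260052   0.17738298]
[(array([315., 311.]), np.int32(5868), array([503.6, 260.4]), array([51. , 21.1]), 84.7, 199)]
```

View pics/w3.png

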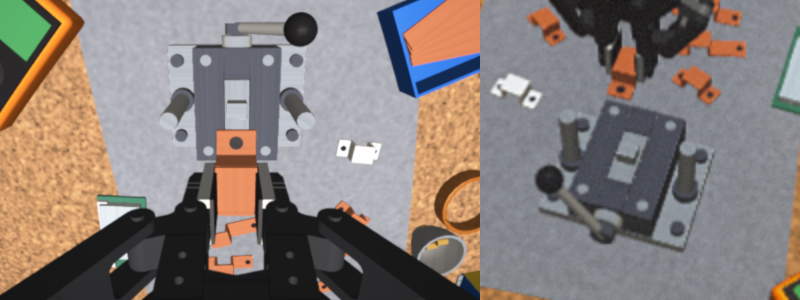

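The link is held, the die pad is empty, and nothing else has moved. I'll carry it to the tray and measure the tray with the wrist camera.

```bash
python3 - <<'E'
from plan import *
plan([(.506,.26,.2,84,10,0),(.54,-.16,.25,86.7,10,2)])
E
```

```text
11
[0, 0.04, -0.38, -0.04, 0.01, -0.09, 10, -0.86, 0.16, -0.1, 0, 0, -0.06, 10, -0.86, 0.16, -0.1, 0, 0, -0.06, 10, -0.87, 0.15, -0.1, 0, 0, -0.06, 10, -0.87, 0.15, -0.11, 0, 0, -0.06, 10, -0.86, 0.14, -0.1, 0, 0, -0.06, 10, -0.87, 0.13, -0.11, 0, 0, -0.06, 10, -0.87, 0.13, -0.1, 0, 0, -0.06, 10, -0.86, 0.13, -0.11, 0, 0, -0.05, 10, 0, 0, 0, 0, 0, 0, 10, 0, 0, 0, 0, 0, 0, 10]
```

{"method": "jog_arm", "body": {
  "commands": [0,0.04,-0.38,0,0,-0.09,10,-0.86,0.16,-0.1,0,0,-0.06,10,-0.86,0.16,-0.1,0,0,-0.06,10,-0.87,0.15,-0.1,0,0,-0.06,10,-0.87,0.15,-0.11,0,0,-0.06,10,-0.86,0.14,-0.1,0,0,-0.06,10,-0.87,0.13,-0.11,0,0,-0.06,10,-0.87,0.13,-0.1,0,0,-0.06,10,-0.86,0.13,-0.11,0,0,-0.05,10,0,0,0,0,0,0,10,0,0,0,0,0,0,10,0,0,0,0,0,0,10]
}}

```text
t: 10.65
tool_pos: [0.5409, -0.1581, 0.2505]
tool_rot: [-2.281, -2.156, 0.002]
contact_force: [0.3, -0.0, -0.4]
opening: 0.0179
grip_force: 59.6
```

```bash
python3 - <<'E'
from h import *
d=eyes.get_image("wrist");W=cloud(d);o=ctrl.get_obs();p=o["tool_pos"];print(p,o["opening"],o["grip_force"],o["tool_rot"])
cv2.imwrite("pics/w4.png",d["image"][...,::-1])
V=d["image"].max(-1);X,Y,Z=np.moveaxis(W,-1,0)
fl=(V<50)&(abs(Z-.004)<.006)&(abs(X-.54)<.16)&(abs(Y+.22)<.22)
k,l,st,_=cv2.connectedComponentsWithStats(fl.astype(np.uint8))
for i in range(1,k):
    if st[i,4]>300: print(" floor",rect(W[l==i][:,:2]),np.median(W[l==i],0).round(4),st[i,4])
print("held",links(d,W,zone=(.4,.7,-.3,0),zlo=.2,zhi=.3))
m=copper(d,W,.2,.3); print(np.percentile(W[m][:,2],[2,25,50,75,98]).round(4))
print(*links(d,W,zone=(.4,.75,-.12,.2),zlo=.001),sep="\n")
E
```

```text
[ 0.5410652  -0.15809443  0.25083928] 0.018111647823318002 59.581647440691086 [-2.28138386e+00 -2.15673721e+00  1.54618484e-03]
held [(array([315., 311.]), np.int32(5923), array([ 539.9, -157.9]), array([51.1, 20.9]), 86.2, 271)]
[0.2489 0.2504 0.2642 0.2651 0.2667]
(array([418.,  28.]), np.int32(2640), array([639.4, -16.3]), array([100. ,  22.9]), 4.6, 21)
```

View pics/w4.png

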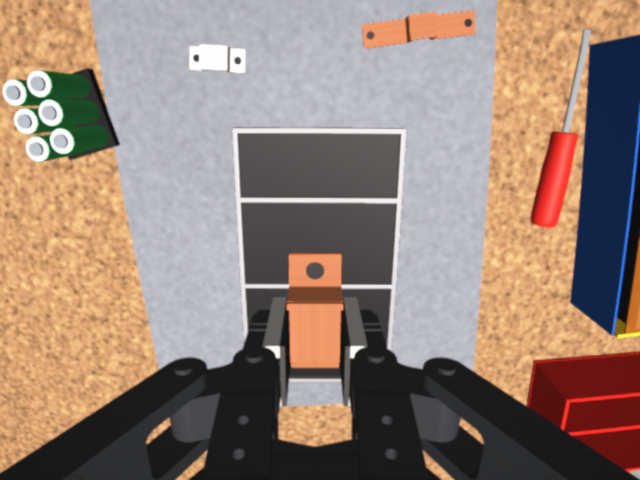

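The tray's short row spans (238,133) to (402,198) and its middle row spans (242,203) to (398,284). The long link is at (418,28), where expected. I'll fit the floors with a looser threshold.

```bash
python3 - <<'E'
from h import *
from plan import *
d=eyes.get_image("wrist");W=cloud(d)
V=d["image"].max(-1);X,Y,Z=np.moveaxis(W,-1,0)
fl=(V<110)&(abs(Z-.004)<.006)&(abs(X-.54)<.16)&(abs(Y+.22)<.22)
k,l,st,_=cv2.connectedComponentsWithStats(fl.astype(np.uint8))
for i in range(1,k):
    if st[i,4]>300: print(" floor",rect(W[l==i][:,:2]),np.median(W[l==i],0).round(4),st[i,4])
E
```

```text
floor (array([ 544.8, -133.5]), array([150.9,  59.1]), -3.4) [ 0.5445 -0.1327  0.004 ] 9903
 floor (array([ 540. , -211.4]), array([150.9,  84. ]), -3.6) [ 0.5429 -0.2042  0.004 ] 10256
 floor (array([ 482.2, -280.3]), array([45.8, 43.4]), 86.4) [ 0.4756 -0.2678  0.004 ] 741
 floor (array([ 585.6, -295.7]), array([65.2, 49.9]), 86.7) [ 0.5975 -0.2779  0.0041] 1023
 floor (array([ 528.1, -361.8]), array([57.7, 12.8]), -3.5) [ 0.5276 -0.3647  0.0045] 470
```

```bash
python3 - <<'E'
from plan import *
plan([(.5056,-.1312,.08,86.5,10,0,.8),(.5056,-.1312,.0085,86.5,10,1,.4),(.5056,-.1312,.0085,86.5,28,2),(.5056,-.1312,.09,86.5,28,0,.7)])
E
```

```text
13
[0.1, -0.15, 0.71, 0, 0, 0.01, 10, 0.1, -0.15, 0.71, -0.01, 0, 0.01, 10, 0.11, -0.16, 0.72, 0, 0, 0.01, 10, 0.1, -0.15, 0.71, -0.01, -0.01, 0.02, 10, 0, 0, 0.4, 0, 0, 0, 10, 0, 0, 0.4, 0, 0, 0, 10, 0, 0, 0.39, 0, 0, 0, 10, 0, 0, 0, 0, 0, 0, 10, 0, 0, 0, 0, 0, 0, 28, 0, 0, 0, 0, 0, 0, 28, 0, 0, 0, 0, 0, 0, 28, 0, 0, -0.68, 0, 0, 0, 28, 0, 0, -0.67, 0, 0, 0, 28]
```

{"method": "jog_arm", "body": {
  "commands": [0.1,-0.15,0.71,0,0,0.01,10,0.1,-0.15,0.71,0,0,0.01,10,0.11,-0.16,0.72,0,0,0.01,10,0.1,-0.15,0.71,0,0,0.02,10,0,0,0.4,0,0,0,10,0,0,0.4,0,0,0,10,0,0,0.39,0,0,0,10,0,0,0,0,0,0,10,0,0,0,0,0,0,10]
}}

```text
t: 11.88
tool_pos: [0.5065, -0.1325, 0.0101]
tool_rot: [2.289, 2.151, -0.0]
contact_force: [0.2, 0.5, 0.5]
opening: 0.018
grip_force: 64.2
```

Settle a little lower, open and lift.

{"method": "jog_arm", "body": {
  "commands": [0,0,0.03,0,0,0,10,0,0,0,0,0,0,10,0,0,0,0,0,0,28,0,0,0,0,0,0,28,0,0,0,0,0,0,28,0,0,-0.68,0,0,0,28,0,0,-0.9,0,0,0,28,0,0,-0.5,0,0,0,28,0,0,0,0,0,0,28]
}}

```text
t: 13.0
tool_pos: [0.5082, -0.1337, 0.1358]
tool_rot: [2.286, 2.147, 0.003]
contact_force: [0.0, -0.3, 0.2]
opening: 0.0275
grip_force: 0.0
```

```bash
python3 - <<'E'
from h import *
from plan import *
d=eyes.get_image("side");W=cloud(d)
print(*links(d,W,zone=(.4,.7,-.4,.2),zlo=.001),sep="\n")
plan([(.559,.1,.22,84,44,0),(.559,.3274,.19,84,44,0),(.559,.3274,.092,84,44,2,.7)])
E
```

```text
(array([327., 199.]), np.int32(140), array([ 507. , -133.1]), array([56.2, 23.4]), -89.6, 25)
(array([262., 225.]), np.int32(285), array([640.1, -14.4]), array([99. , 22.7]), 5.8, 21)
(array([275., 246.]), np.int32(252), array([595.5,  41.4]), array([74.7, 22.3]), 1.0, 21)
(array([334., 255.]), np.int32(258), array([465.9,  42. ]), array([74.4, 22.7]), -4.1, 22)
(array([253., 262.]), np.int32(184), array([633.3,  94.1]), array([51.4, 20.5]), -40.1, 23)
(array([341., 273.]), np.int32(308), array([442.4,  89.3]), array([86.8, 22.7]), 6.3, 22)
(array([329., 291.]), np.int32(201), array([462.7, 140. ]), array([50.6, 20.8]), -28.1, 23)
15
[0.79, 0.13, -0.29, 0, 0, 0.08, 44, 0.79, 0.12, -0.29, 0, 0, 0.08, 44, 0.79, 0.11, -0.29, 0, 0, 0.09, 44, 0.78, 0.1, -0.29, 0.01, 0, 0.08, 44, 0.79, 0.1, -0.29, 0, 0.01, 0.09, 44, 0.75, -0.08, 0.1, 0, 0, 0, 44, 0.75, -0.08, 0.1, 0, 0, 0, 44, 0.76, -0.08, 0.1, 0, 0, 0, 44, 0.75, -0.08, 0.1, 0, 0, 0, 44, 0.76, -0.08, 0.1, 0, 0, 0, 44, 0, 0, 0.55, 0, 0, 0, 44, 0, 0, 0.54, 0, 0, 0, 44, 0, 0, 0.55, 0, 0, 0, 44, 0, 0, 0, 0, 0, 0, 44, 0, 0, 0, 0, 0, 0, 44]
```

The new link lies in the short row. The long link near (467,86) has been knocked to about x .442, so I'll measure it again later. Now the lever goes back.

{"method": "jog_arm", "body": {
  "commands": [0.79,0.13,-0.29,0,0,0.08,44,0.79,0.12,-0.29,0,0,0.08,44,0.79,0.11,-0.29,0,0,0.09,44,0.78,0.1,-0.29,0,0,0.08,44,0.79,0.1,-0.29,0,0,0.09,44,0.75,-0.08,0.1,0,0,0,44,0.75,-0.08,0.1,0,0,0,44,0.76,-0.08,0.1,0,0,0,44,0.75,-0.08,0.1,0,0,0,44,0.76,-0.08,0.1,0,0,0,44,0,0,0,0,0,0,44,0,0,0.55,0,0,0,44,0,0,0.54,0,0,0,44,0,0,0.55,0,0,0,44,0,0,0,0,0,0,44,0,0,0,0,0,0,44]
}}

```text
t: 15.05
tool_pos: [0.5586, 0.3272, 0.0914]
tool_rot: [-2.335, -2.101, 0.001]
contact_force: [0.6, 0.1, 0.6]
opening: 0.0439
grip_force: 0.0
```

```bash
python3 - <<'E'
from plan import *
plan([(.4664,.3378,.092,84,40,0,.35),(.4624,.3382,.092,84,40,2,.05)])
E
```

```text
9
[0, -0.31, 0, 0, 0, 0, 40, 0, -0.31, 0, 0, 0, 0, 40, 0, -0.31, 0, 0, 0, 0, 40, 0.01, -0.31, 0, 0, 0, 0, 40, 0, -0.31, -0.01, -0.01, 0, -0.01, 40, 0, -0.03, 0, 0, 0, 0, 40, 0, -0.03, 0, 0, 0, 0, 40, 0, 0, 0, 0, 0, 0, 40, 0, 0, 0, 0, 0, 0, 40]
```

{"method": "jog_arm", "body": {
  "commands": [0,-0.31,0,0,0,0,40,0,-0.31,0,0,0,0,40,0,-0.31,0,0,0,0,40,0,-0.31,0,0,0,0,40,0,-0.31,0,0,0,0,40,0,-0.03,0,0,0,0,40,0,-0.03,0,0,0,0,40,0,0,0,0,0,0,40,0,0,0,0,0,0,40]
}}

```text
t: 16.18
tool_pos: [0.4626, 0.3375, 0.0905]
tool_rot: [2.335, 2.101, -0.001]
contact_force: [5.9, -0.1, -1.2]
opening: 0.04
grip_force: 2.9
```

{"method": "jog_arm", "body": {
  "commands": [0,-0.05,0,0,0,0,40,0,-0.03,0,0,0,0,40,0,0,0,0,0,0,40]
}}

```text
t: 16.55
tool_pos: [0.4621, 0.3376, 0.0906]
tool_rot: [2.331, 2.097, 0.012]
contact_force: [21.0, -0.1, -11.5]
opening: 0.0399
grip_force: 10.4
```

```bash
python3 - <<'E'
from plan import *
plan([(.4701,.3369,.091,84,40,1),(.4701,.3369,.2,84,40,0),(.53,-.005,.3,86.5,40,2)])
E
```

```text
14
[0, 0.13, -0.01, 0.1, -0.01, -0.01, 40, 0, 0, 0, 0, 0, 0, 40, 0, 0, -0.6, 0, 0, 0, 40, 0, 0, -0.61, 0, 0, 0, 40, 0, 0, -0.6, 0, 0, 0, 40, -0.79, 0.23, -0.24, 0, 0, -0.06, 40, -0.8, 0.22, -0.24, 0, 0, -0.06, 40, -0.8, 0.22, -0.24, 0, 0, -0.06, 40, -0.8, 0.21, -0.24, 0, 0, -0.06, 40, -0.8, 0.21, -0.24, 0, 0, -0.07, 40, -0.8, 0.2, -0.24, 0, 0, -0.06, 40, -0.8, 0.2, -0.23, 0, 0, -0.07, 40, 0, 0, 0, 0, 0, 0, 40, 0, 0, 0, 0, 0, 0, 40]
```

{"method": "jog_arm", "body": {
  "commands": [0,0.18,0,0,0,0,40,0,0,0,0,0,0,40,0,0,-0.6,0,0,0,40,0,0,-0.61,0,0,0,40,0,0,-0.6,0,0,0,40,-0.79,0.23,-0.24,0,0,-0.06,40,-0.8,0.22,-0.24,0,0,-0.06,40,-0.8,0.22,-0.24,0,0,-0.06,40,-0.8,0.21,-0.24,0,0,-0.06,40,-0.8,0.21,-0.24,0,0,-0.07,40,-0.8,0.2,-0.24,0,0,-0.06,40,-0.8,0.2,-0.23,0,0,-0.07,40,0,0,0,0,0,0,40,0,0,0,0,0,0,40]
}}

```text
t: 18.3
tool_pos: [0.5276, -0.004, 0.2988]
tool_rot: [-2.286, -2.151, 0.002]
contact_force: [-0.3, 0.4, -0.3]
opening: 0.0402
grip_force: 0.0
```

```bash
python3 - <<'E'
from knob import *
d,W=knob("wrist"); cv2.imwrite("pics/w5.png",d["image"][...,::-1]); print(ctrl.get_obs()["tool_pos"])
print(*links(d,W,zone=(.35,.72,-.18,.2),zlo=.001),sep="\n")
knob("scene");d,W=knob("side");print(*links(d,W,zone=(.35,.72,-.18,.2),zlo=.001),sep="\n")
E
```

```text
[ 0.52756382 -0.00359776  0.29868323]
(array([241.,  46.]), np.int32(994), array([461.9, 138.2]), array([49.5, 21. ]), -28.4, 21)
(array([414.,  83.]), np.int32(951), array([632.2,  91.5]), array([49.5, 20. ]), -42.4, 20)
(array([211., 103.]), np.int32(1835), array([423.9,  84.8]), array([100.,  20.]), 8.3, 20)
(array([377., 139.]), np.int32(1307), array([594.4,  38.8]), array([74.4, 19.7]), 0.0, 20)
(array([255., 147.]), np.int32(1277), array([464.7,  37.9]), array([74.1, 21.1]), -3.8, 20)
(array([419., 189.]), np.int32(1596), array([639.8, -19.1]), array([99.7, 24.1]), 3.8, 20)
(array([304., 294.]), np.int32(758), array([ 504.8, -133.9]), array([52.9, 22.7]), 86.3, 24)
scene knob [0.4685 0.3369 0.1042] 34
side knob [0.4717 0.3396 0.1022] 175
(array([327., 199.]), np.int32(139), array([ 505.8, -130.9]), array([56.2, 24.7]), -84.9, 26)
(array([262., 225.]), np.int32(286), array([640.6, -15. ]), array([98.4, 23.3]), 4.2, 22)
(array([276., 246.]), np.int32(246), array([595.6,  42. ]), array([74.3, 22.4]), -0.8, 22)
(array([333., 254.]), np.int32(248), array([465.9,  41.2]), array([74.6, 22. ]), -3.3, 22)
(array([253., 262.]), np.int32(185), array([633.1,  93.7]), array([51.5, 21.1]), -42.7, 22)
(array([349., 274.]), np.int32(366), array([424.4,  87.5]), array([98.3, 22.1]), 8.0, 22)
(array([329., 291.]), np.int32(206), array([462.3, 140.4]), array([50.4, 21.3]), -27.2, 22)
```

View pics/w5.png

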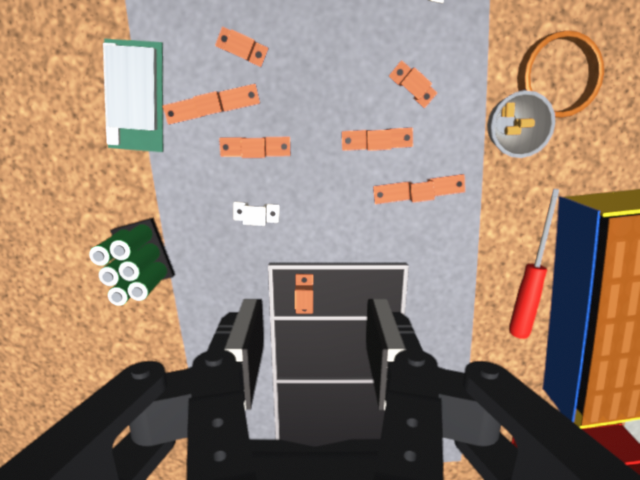

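The lever is back, with the knob at its starting spot. The wrist view shows the short links at (241,46) and (414,83), the long ones at (211,103) and (419,189), and the middle ones at (255,147) and (377,139). The white one at (257,214) is the look-alike. First I'll take the middle link at (377,139).

```bash
cat >> plan.py <<'E'
def pick(x,y,phi,z=.004,o=36):
    plan([(x,y,.07,phi,o,1),(x,y,z,phi,o,1,.5),(x,y,z,phi,10,3),(x,y,.10,phi,10,1,.8)])
T0,ux,uy=np.array([.540,-.2114]),np.array([.9981,-.061]),np.array([.061,.9981])
ROW={"s":77.5,"m":0,"l":-102.5}
def place(row,sx,dy=0,dx=0,z=.0085,o=28):
    x,y=T0+ux*(sx+dx)/1e3+uy*(ROW[row]+dy)/1e3; print("slot",x.round(4),y.round(4))
    a=86.5
    plan([(x,y,.10,a,10,0),(x,y,.045,a,10,1),(x,y,z,a,10,2,.35)])
    
E
python3 -c "
from plan import *
pick(.5948,.0397,0)"
```

```text
28
[0.05, 0.07, 0.24, 0, 0, 0.94, 36, 0.05, 0.06, 0.24, 0, 0, 0.95, 36, 0.06, 0.06, 0.24, 0, 0, 0.94, 36, 0.07, 0.05, 0.24, 0, 0, 0.95, 36, 0.07, 0.04, 0.24, 0, 0, 0.94, 36, 0.07, 0.04, 0.24, 0, 0, 0.95, 36, 0.08, 0.03, 0.24, 0, 0, 0.94, 36, 0.08, 0.02, 0.24, 0, 0, 0.95, 36, 0.08, 0.02, 0.24, 0, 0, 0.94, 36, 0.08, 0.01, 0.24, 0, 0, 0.95, 36, 0.08, 0, 0.24, 0, 0, 0.94, 36, 0.09, -0.01, 0.23, 0, 0, 0.95, 36, 0.08, -0.02, 0.24, 0, 0.01, 0.94, 36, 0.08, -0.02, 0.23, 0, 0.01, 0.95, 36, 0.08, -0.03, 0.24, -0.01, 0, 0.94, 36, 0.08, -0.04, 0.23, 0, 0.01, 0.95, 36, 0, 0, 0, 0, 0, 0, 36, 0, 0, 0.37, 0, 0, 0, 36, 0, 0, 0.37, 0, 0, 0, 36, 0, 0, 0.36, 0, 0, 0, 36]
[0, 0, 0, 0, 0, 0, 36, 0, 0, 0, 0, 0, 0, 10, 0, 0, 0, 0, 0, 0, 10, 0, 0, 0, 0, 0, 0, 10, 0, 0, 0, 0, 0, 0, 10, 0, 0, -0.8, 0, 0, 0, 10, 0, 0, -0.8, 0, 0, 0, 10, 0, 0, 0, 0, 0, 0, 10]
```

{"method": "jog_arm", "body": {
  "commands": [0.05,0.07,0.24,0,0,0.94,36,0.05,0.06,0.24,0,0,0.95,36,0.06,0.06,0.24,0,0,0.94,36,0.07,0.05,0.24,0,0,0.95,36,0.07,0.04,0.24,0,0,0.94,36,0.07,0.04,0.24,0,0,0.95,36,0.08,0.03,0.24,0,0,0.94,36,0.08,0.02,0.24,0,0,0.95,36,0.08,0.02,0.24,0,0,0.94,36,0.08,0.01,0.24,0,0,0.95,36,0.08,0,0.24,0,0,0.94,36,0.09,-0.01,0.23,0,0,0.95,36,0.08,-0.02,0.24,0,0,0.94,36,0.08,-0.02,0.23,0,0,0.95,36,0.08,-0.03,0.24,0,0,0.94,36,0.08,-0.04,0.23,0,0,0.95,36,0,0,0,0,0,0,36,0,0,0.37,0,0,0,36,0,0,0.37,0,0,0,36,0,0,0.36,0,0,0,36]
}}

```text
t: 20.95
tool_pos: [0.596, 0.0386, 0.0049]
tool_rot: [-3.141, 0.0, 0.0]
contact_force: [0.0, -0.4, 0.8]
opening: 0.0363
grip_force: 0.0
```

{"method": "jog_arm", "body": {
  "commands": [0,0,0,0,0,0,36,0,0,0,0,0,0,10,0,0,0,0,0,0,10,0,0,0,0,0,0,10,0,0,0,0,0,0,10,0,0,-0.8,0,0,0,10,0,0,-0.8,0,0,0,10,0,0,0,0,0,0,10]
}}

```text
t: 21.95
tool_pos: [0.5996, 0.0379, 0.1067]
tool_rot: [3.141, -0.003, 0.015]
contact_force: [0.2, -0.5, 0.0]
opening: 0.0179
grip_force: 58.8
```

```bash
cat >> h.py <<'E'
def held():
    """centre of the held link in the tool frame (mm), TCP-underside height, yaw error"""
    d=eyes.get_image("wrist");W=cloud(d);o=ctrl.get_obs();p=o["tool_pos"]
    from scipy.spatial.transform import Rotation as R
    L=R.from_rotvec(o["tool_rot"]).inv().apply((W-p).reshape(-1,3)).reshape(W.shape)
    m=copper(d,W,-1,1)&(abs(L[...,0])<.07)&(abs(L[...,1])<.02)&(abs(L[...,2]+.005)<.03)
    P=L[m]
    if len(P)<100: print("NOTHING HELD",len(P)); return
    print("held tool-frame",rect(P[:,:2]),"top z pct5",np.percentile(P[:,2],[5,50])*1e3,"op",o["opening"],"F",o["grip_force"],len(P))
E
python3 - <<'E'
from h import *; from plan import *
held(); print(ctrl.get_obs()["tool_pos"])
place("m",25)
E
```

```text
held tool-frame (array([0.3, 1.4]), array([75.9, 20.3]), -0.2) top z pct5 [-15.75336417  -1.01739893] op 0.017972912115994184 F 58.78704808652401 8229
[0.5975929  0.03794462 0.10363118]
slot 0.565 -0.2129
23
[-0.03, 0.26, 0, 0, 0, -0.94, 10, -0.06, 0.26, 0, 0, 0, -0.95, 10, -0.08, 0.25, 0, 0, 0, -0.94, 10, -0.11, 0.24, 0, 0, 0, -0.95, 10, -0.13, 0.23, 0, 0, 0, -0.94, 10, -0.15, 0.22, 0.01, 0, 0, -0.95, 10, -0.17, 0.2, 0, 0, 0, -0.94, 10, -0.19, 0.19, 0.01, 0, 0, -0.95, 10, -0.2, 0.17, 0, 0, 0, -0.94, 10, -0.22, 0.15, 0.01, 0.01, 0, -0.95, 10, -0.23, 0.13, 0, 0, 0, -0.94, 10, -0.24, 0.1, 0.01, 0.01, 0, -0.95, 10, -0.25, 0.08, 0, 0.01, 0, -0.94, 10, -0.26, 0.06, 0.01, 0, -0.01, -0.95, 10, -0.26, 0.03, 0, 0.01, 0, -0.94, 10, -0.26, 0, 0.01, 0, -0.01, -0.95, 10, 0, 0, 0.46, 0, 0, 0, 10, 0, 0, 0.45, 0, 0, 0, 10, 0, 0, 0, 0, 0, 0, 10, 0, 0, 0.31, 0, 0, 0, 10]
[0, 0, 0.3, 0, 0, 0, 10, 0, 0, 0, 0, 0, 0, 10, 0, 0, 0, 0, 0, 0, 10]
```

{"method": "jog_arm", "body": {
  "commands": [-0.03,0.26,0,0,0,-0.94,10,-0.06,0.26,0,0,0,-0.95,10,-0.08,0.25,0,0,0,-0.94,10,-0.11,0.24,0,0,0,-0.95,10,-0.13,0.23,0,0,0,-0.94,10,-0.15,0.22,0.01,0,0,-0.95,10,-0.17,0.2,0,0,0,-0.94,10,-0.19,0.19,0.01,0,0,-0.95,10,-0.2,0.17,0,0,0,-0.94,10,-0.22,0.15,0.01,0,0,-0.95,10,-0.23,0.13,0,0,0,-0.94,10,-0.24,0.1,0.01,0,0,-0.95,10,-0.25,0.08,0,0,0,-0.94,10,-0.26,0.06,0.01,0,0,-0.95,10,-0.26,0.03,0,0,0,-0.94,10,-0.26,0,0.01,0,0,-0.95,10,0,0,0.46,0,0,0,10,0,0,0.45,0,0,0,10,0,0,0,0,0,0,10,0,0,0,0,0,0,10]
}}

```text
t: 24.5
tool_pos: [0.5628, -0.2128, 0.0425]
tool_rot: [-2.287, -2.152, 0.001]
contact_force: [-0.4, -0.1, -0.2]
opening: 0.0179
grip_force: 58.8
```

```bash
python3 - <<'E'
from h import *; from plan import *
print(ctrl.get_obs()["tool_pos"]); held()
E
```

```text
[ 0.56275071 -0.2128215   0.0425166 ]
held tool-frame (array([-1.8, -1.6]), array([75.8, 20.5]), 0.2) top z pct5 [-11.78015887   3.32415603] op 0.01791002329125843 F 58.79089795053005 4227
```

The link slipped about 4 mm in the grip but is still square, with its underside about 6 mm below the TCP. I'll lower it accordingly.

{"method": "jog_arm", "body": {
  "commands": [0,0,0.25,0,0,0,10,0,0,0.25,0,0,0,10,0,0,0,0,0,0,10,0,0,0.02,0,0,0,10,0,0,0,0,0,0,10]
}}

```text
t: 25.18
tool_pos: [0.563, -0.213, 0.0117]
tool_rot: [-2.288, -2.152, 0.001]
contact_force: [0.5, -1.1, -0.4]
opening: 0.0178
grip_force: 58.9
```

{"method": "jog_arm", "body": {
  "commands": [0,0,0.02,0,0,0,10,0,0,0,0,0,0,10,0,0,0,0,0,0,28,0,0,0,0,0,0,28,0,0,0,0,0,0,28,0,0,-0.5,0,0,0,28,0,0,-0.8,0,0,0,28,0,0,-0.6,0,0,0,28,0,0,0,0,0,0,28,0,0,0,0,0,0,28]
}}

```text
t: 26.42
tool_pos: [0.5626, -0.2128, 0.1237]
tool_rot: [-2.287, -2.152, 0.002]
contact_force: [0.1, 0.0, -0.2]
opening: 0.0279
grip_force: 0.0
```

```bash
python3 - <<'E'
from h import *; from plan import *
d=eyes.get_image("wrist");W=cloud(d);print(*links(d,W,zone=(.35,.72,-.4,.2),zlo=.001,zhi=.035),sep="\n")
pick(.6322,.0925,137.6)
E
```

```text
(array([215., 108.]), np.int32(1735), array([ 502.8, -132.8]), array([51.3, 26.5]), 86.1, 24)
(array([316., 227.]), np.int32(1383), array([ 562.1, -215.9]), array([77.3, 22.3]), 85.8, 24)
22
[0.51, 0.09, 0.09, 0, 0, -0.89, 36, 0.51, 0.13, 0.09, 0, 0, -0.89, 36, 0.49, 0.18, 0.09, 0, 0, -0.89, 36, 0.47, 0.22, 0.09, 0, 0, -0.89, 36, 0.45, 0.26, 0.09, 0, 0, -0.89, 36, 0.43, 0.3, 0.09, 0, -0.01, -0.89, 36, 0.4, 0.33, 0.09, -0.01, -0.01, -0.89, 36, 0.37, 0.37, 0.08, 0, 0, -0.9, 36, 0.34, 0.4, 0.09, -0.01, -0.01, -0.89, 36, 0.29, 0.43, 0.08, 0, 0, -0.9, 36, 0, 0, 0, 0, 0, 0, 36, 0, 0, 0.37, 0, 0, 0, 36, 0, 0, 0.37, 0, 0, 0, 36, 0, 0, 0.36, 0, 0, 0, 36, 0, 0, 0, 0, 0, 0, 36, 0, 0, 0, 0, 0, 0, 10, 0, 0, 0, 0, 0, 0, 10, 0, 0, 0, 0, 0, 0, 10, 0, 0, 0, 0, 0, 0, 10, 0, 0, -0.8, 0, 0, 0, 10]
[0, 0, -0.8, 0, 0, 0, 10, 0, 0, 0, 0, 0, 0, 10]
```

{"method": "jog_arm", "body": {
  "commands": [0.51,0.09,0.09,0,0,-0.89,36,0.51,0.13,0.09,0,0,-0.89,36,0.49,0.18,0.09,0,0,-0.89,36,0.47,0.22,0.09,0,0,-0.89,36,0.45,0.26,0.09,0,0,-0.89,36,0.43,0.3,0.09,0,0,-0.89,36,0.4,0.33,0.09,0,0,-0.89,36,0.37,0.37,0.08,0,0,-0.9,36,0.34,0.4,0.09,0,0,-0.89,36,0.29,0.43,0.08,0,0,-0.9,36,0,0,0,0,0,0,36,0,0,0.37,0,0,0,36,0,0,0.37,0,0,0,36,0,0,0.36,0,0,0,36,0,0,0,0,0,0,36,0,0,0,0,0,0,36]
}}

```text
t: 28.48
tool_pos: [0.6336, 0.0916, 0.0057]
tool_rot: [-1.136, -2.928, 0.0]
contact_force: [0.0, -0.2, 0.2]
opening: 0.036
grip_force: 0.0
```

{"method": "jog_arm", "body": {
  "commands": [0,0,0,0,0,0,10,0,0,0,0,0,0,10,0,0,0,0,0,0,10,0,0,0,0,0,0,10,0,0,-0.8,0,0,0,10,0,0,-0.8,0,0,0,10,0,0,0,0,0,0,10,0,0,0,0,0,0,10],
  "newtons": 70
}}

```text
t: 29.48
tool_pos: [0.6327, 0.0919, 0.1006]
tool_rot: [-1.135, -2.927, 0.001]
contact_force: [0.2, 0.6, 0.1]
opening: 0.0176
grip_force: 68.8
```

```bash
python3 - <<'E'
from h import *; from plan import *
held(); print(ctrl.get_obs()["tool_pos"])
place("s",40)
E
```

```text
held tool-frame (array([ 1.4, -1.6]), array([50.4, 20.4]), 0.7) top z pct5 [-12.88556149 -11.13210086] op 0.017283724771365683 F 68.81629105177126 5480
[0.63195314 0.09184453 0.0994602 ]
slot 0.5847 -0.1365
17
[-0.2, -0.33, 0, 0, 0, 0.89, 10, -0.23, -0.32, 0, 0, 0, 0.89, 10, -0.25, -0.29, 0, -0.01, 0, 0.89, 10, -0.28, -0.27, 0, 0, 0, 0.89, 10, -0.3, -0.24, 0, -0.01, 0, 0.89, 10, -0.32, -0.22, 0, -0.01, 0, 0.89, 10, -0.34, -0.19, 0, 0, 0, 0.9, 10, -0.36, -0.16, 0, -0.01, 0, 0.89, 10, -0.37, -0.12, 0, 0, -0.01, 0.9, 10, -0.38, -0.09, -0.01, -0.01, -0.01, 0.89, 10, 0, 0, 0.46, 0, 0, 0, 10, 0, 0, 0.46, 0, 0, 0, 10, 0, 0, 0, 0, 0, 0, 10, 0, 0, 0.3, 0, 0, 0, 10, 0, 0, 0.31, 0, 0, 0, 10, 0, 0, 0, 0, 0, 0, 10, 0, 0, 0, 0, 0, 0, 10]
```

{"method": "jog_arm", "body": {
  "commands": [-0.2,-0.33,0,0,0,0.89,10,-0.23,-0.32,0,0,0,0.89,10,-0.25,-0.29,0,0,0,0.89,10,-0.28,-0.27,0,0,0,0.89,10,-0.3,-0.24,0,0,0,0.89,10,-0.32,-0.22,0,0,0,0.89,10,-0.34,-0.19,0,0,0,0.9,10,-0.36,-0.16,0,0,0,0.89,10,-0.37,-0.12,0,0,0,0.9,10,-0.38,-0.09,0,0,0,0.89,10,0,0,0.46,0,0,0,10,0,0,0.46,0,0,0,10,0,0,0,0,0,0,10,0,0,0,0,0,0,10,0,0,0,0,0,0,10]
}}

```text
t: 31.4
tool_pos: [0.5867, -0.1367, 0.0476]
tool_rot: [2.287, 2.152, 0.0]
contact_force: [-0.3, -0.5, 0.2]
opening: 0.0175
grip_force: 68.8
```

```bash
python3 - <<'E'
from h import *; from plan import *
print(ctrl.get_obs()["tool_pos"]); held()
E
```

```text
[ 0.58672916 -0.13669578  0.04764209]
held tool-frame (array([-22.1,  -2.8]), array([97.2, 23. ]), 4.5) top z pct5 [-11.6506108   -9.82417389] op 0.017381387263545545 F 68.8209077490319 5630
```

{"method": "jog_arm", "body": {
  "commands": [0,0,0.31,0,0,0,10,0,0,0.29,0,0,0,10,0,0,0,0,0,0,10,0,0,0,0,0,0,10]
}}

```text
t: 31.95
tool_pos: [0.5851, -0.1362, 0.009]
tool_rot: [-2.286, -2.151, 0.002]
contact_force: [0.5, 0.3, -0.3]
opening: 0.0173
grip_force: 76.6
```

{"method": "jog_arm", "body": {
  "commands": [0,0,0,0,0,0,28,0,0,0,0,0,0,28,0,0,0,0,0,0,28,0,0,-0.5,0,0,0,28,0,0,-0.8,0,0,0,28,0,0,-0.6,0,0,0,28,0,0,0,0,0,0,28,0,0,0,0,0,0,28]
}}

```text
t: 32.95
tool_pos: [0.5855, -0.1363, 0.1238]
tool_rot: [-2.287, -2.152, 0.002]
contact_force: [-0.3, 0.4, -0.4]
opening: 0.0282
grip_force: 0.0
```

```bash
python3 - <<'E'
from h import *; from plan import *
d=eyes.get_image("wrist");W=cloud(d);print(*links(d,W,zone=(.35,.72,-.4,.2),zlo=.001,zhi=.035),sep="\n")
pick(.640,-.0178,4)
E
```

```text
(array([394.,  30.]), np.int32(5818), array([639.5, -17.6]), array([99.7, 20.4]), 4.5, 20)
(array([314., 228.]), np.int32(2297), array([ 584.5, -136.6]), array([52.1, 22.4]), 86.1, 24)
(array([193., 231.]), np.int32(2417), array([ 501.9, -133.4]), array([52.4, 28.3]), 86.6, 24)
(array([291., 333.]), np.int32(2420), array([ 561.9, -215.9]), array([77.9, 21.5]), 85.8, 24)
29
[0.13, 0.05, 0.05, 0, 0, 0.9, 36, 0.13, 0.04, 0.06, 0, 0, 0.9, 36, 0.13, 0.03, 0.05, 0, 0, 0.9, 36, 0.14, 0.01, 0.06, 0, 0, 0.9, 36, 0.14, 0, 0.05, 0, 0, 0.9, 36, 0.13, -0.01, 0.06, 0, 0, 0.9, 36, 0.13, -0.02, 0.05, 0, 0, 0.9, 36, 0.13, -0.03, 0.06, 0, 0, 0.9, 36, 0.13, -0.05, 0.05, 0, 0, 0.9, 36, 0.12, -0.06, 0.06, 0, 0, 0.9, 36, 0.12, -0.07, 0.05, 0, 0, 0.9, 36, 0.11, -0.08, 0.06, 0, 0.01, 0.9, 36, 0.1, -0.09, 0.05, -0.01, 0.01, 0.9, 36, 0.1, -0.09, 0.06, 0, 0, 0.9, 36, 0.09, -0.11, 0.05, -0.01, 0.01, 0.9, 36, 0.08, -0.11, 0.06, 0, 0, 0.9, 36, 0, 0, 0, 0, 0, 0, 36, 0, 0, 0.37, 0, 0, 0, 36, 0, 0, 0.36, 0, 0, 0, 36, 0, 0, 0.37, 0, 0, 0, 36]
[0, 0, 0, 0, 0, 0, 36, 0, 0, 0, 0, 0, 0, 10, 0, 0, 0, 0, 0, 0, 10, 0, 0, 0, 0, 0, 0, 10, 0, 0, 0, 0, 0, 0, 10, 0, 0, -0.53, 0, 0, 0, 10, 0, 0, -0.54, 0, 0, 0, 10, 0, 0, -0.53, 0, 0, 0, 10, 0, 0, 0, 0, 0, 0, 10]
```

{"method": "jog_arm", "body": {
  "commands": [0.13,0.05,0.05,0,0,0.9,36,0.13,0.04,0.06,0,0,0.9,36,0.13,0.03,0.05,0,0,0.9,36,0.14,0.01,0.06,0,0,0.9,36,0.14,0,0.05,0,0,0.9,36,0.13,-0.01,0.06,0,0,0.9,36,0.13,-0.02,0.05,0,0,0.9,36,0.13,-0.03,0.06,0,0,0.9,36,0.13,-0.05,0.05,0,0,0.9,36,0.12,-0.06,0.06,0,0,0.9,36,0.12,-0.07,0.05,0,0,0.9,36,0.11,-0.08,0.06,0,0,0.9,36,0.1,-0.09,0.05,0,0,0.9,36,0.1,-0.09,0.06,0,0,0.9,36,0.09,-0.11,0.05,0,0,0.9,36,0.08,-0.11,0.06,0,0,0.9,36,0,0,0,0,0,0,36,0,0,0.37,0,0,0,36,0,0,0.36,0,0,0,36,0,0,0.37,0,0,0,36]
}}

```text
t: 35.5
tool_pos: [0.6401, -0.0182, 0.0029]
tool_rot: [-3.139, -0.11, 0.005]
contact_force: [-0.2, -0.0, -0.1]
opening: 0.0359
grip_force: 0.0
```

{"method": "jog_arm", "body": {
  "commands": [0,0,0,0,0,0,36,0,0,0,0,0,0,36,0,0,0,0,0,0,10,0,0,0,0,0,0,10,0,0,0,0,0,0,10,0,0,0,0,0,0,10,0,0,-0.53,0,0,0,10,0,0,-0.54,0,0,0,10,0,0,-0.53,0,0,0,10,0,0,0,0,0,0,10,0,0,0,0,0,0,10]
}}

```text
t: 36.88
tool_pos: [0.6403, -0.0179, 0.0998]
tool_rot: [-3.139, -0.11, 0.005]
contact_force: [-1.1, 0.2, -1.8]
opening: 0.0172
grip_force: 68.7
```

```bash
python3 - <<'E'
from h import *; from plan import *
held(); print(ctrl.get_obs()["tool_pos"])
place("l",25)
E
```

```text
held tool-frame (array([-2.4,  1.2]), array([100.5,  20.1]), 0.0) top z pct5 [-12.01580823   3.18479631] op 0.017104749106093706 F 68.7409455258603 10679
[ 0.63986602 -0.01785959  0.09916188]
slot 0.5587 -0.3152
23
[-0.11, 0.3, 0, 0, 0, -0.9, 10, -0.13, 0.29, 0, 0, 0, -0.9, 10, -0.16, 0.28, 0, 0, 0, -0.9, 10, -0.18, 0.26, 0, 0, 0, -0.9, 10, -0.21, 0.25, 0, 0, 0, -0.9, 10, -0.23, 0.23, 0, 0, 0, -0.9, 10, -0.25, 0.21, 0, 0, 0, -0.9, 10, -0.26, 0.18, 0, 0, 0, -0.9, 10, -0.28, 0.16, 0, -0.01, 0, -0.9, 10, -0.29, 0.13, 0, -0.01, 0, -0.9, 10, -0.3, 0.11, 0, 0, 0, -0.9, 10, -0.31, 0.08, 0, -0.01, 0, -0.9, 10, -0.32, 0.05, 0, 0, 0, -0.9, 10, -0.32, 0.02, 0, -0.01, 0.01, -0.9, 10, -0.32, -0.01, 0, 0, 0, -0.9, 10, -0.32, -0.04, -0.01, -0.01, 0.01, -0.9, 10, 0, 0, 0.46, 0, 0, 0, 10, 0, 0, 0.46, 0, 0, 0, 10, 0, 0, 0, 0, 0, 0, 10, 0, 0, 0.3, 0, 0, 0, 10]
[0, 0, 0.31, 0, 0, 0, 10, 0, 0, 0, 0, 0, 0, 10, 0, 0, 0, 0, 0, 0, 10]
```

{"method": "jog_arm", "body": {
  "commands": [-0.11,0.3,0,0,0,-0.9,10,-0.13,0.29,0,0,0,-0.9,10,-0.16,0.28,0,0,0,-0.9,10,-0.18,0.26,0,0,0,-0.9,10,-0.21,0.25,0,0,0,-0.9,10,-0.23,0.23,0,0,0,-0.9,10,-0.25,0.21,0,0,0,-0.9,10,-0.26,0.18,0,0,0,-0.9,10,-0.28,0.16,0,0,0,-0.9,10,-0.29,0.13,0,0,0,-0.9,10,-0.3,0.11,0,0,0,-0.9,10,-0.31,0.08,0,0,0,-0.9,10,-0.32,0.05,0,0,0,-0.9,10,-0.32,0.02,0,0,0,-0.9,10,-0.32,-0.01,0,0,0,-0.9,10,-0.32,-0.04,0,0,0,-0.9,10,0,0,0.46,0,0,0,10,0,0,0.46,0,0,0,10,0,0,0,0,0,0,10,0,0,0,0,0,0,10]
}}

```text
t: 39.42
tool_pos: [0.56, -0.3152, 0.0461]
tool_rot: [-2.287, -2.152, 0.001]
contact_force: [-0.1, 0.3, -0.6]
opening: 0.0174
grip_force: 68.8
```

```bash
python3 - <<'E'
from h import *; from plan import *
print(ctrl.get_obs()["tool_pos"]); held()
E
```

```text
[ 0.56000678 -0.31524633  0.04611827]
held tool-frame (array([-2.8, -1.6]), array([100.5,  20.1]), 0.1) top z pct5 [-13.52287909  -0.33387903] op 0.017557773950932404 F 68.76837365532992 1760
```

{"method": "jog_arm", "body": {
  "commands": [0.04,0,0.15,0,0,0,10,0,0,0.2,0,0,0,10,0,0,0.2,0,0,0,10,0,0,0,0,0,0,10,0,0,0.05,0,0,0,10,0,0,0,0,0,0,10]
}}

```text
t: 40.22
tool_pos: [0.5603, -0.3131, 0.0111]
tool_rot: [-2.287, -2.152, 0.001]
contact_force: [-2.2, 0.9, 3.7]
opening: 0.0178
grip_force: 70.0
```

{"method": "jog_arm", "body": {
  "commands": [0,0,0,0,0,0,28,0,0,0,0,0,0,28,0,0,0,0,0,0,28,0,0,-0.5,0,0,0,28,0,0,-0.8,0,0,0,28,0,0,-0.6,0,0,0,28,0,0,0,0,0,0,28,0,0,0,0,0,0,28]
}}

```text
t: 41.22
tool_pos: [0.5599, -0.3127, 0.1234]
tool_rot: [-2.287, -2.151, 0.001]
contact_force: [-1.2, 0.0, 0.4]
opening: 0.0281
grip_force: 0.0
```

```bash
python3 - <<'E'
from h import *; from plan import *
d=eyes.get_image("wrist");W=cloud(d);print(*links(d,W,zone=(.35,.72,-.4,.2),zlo=.001,zhi=.035),sep="\n")
d=eyes.get_image("side");W=cloud(d);print(*links(d,W,zone=(.35,.72,-.1,.2),zlo=.001,zhi=.035),sep="\n")
pick(.465,.039,-3.7)
E
```

```text
(array([310.,  59.]), np.int32(2174), array([ 561.9, -214.8]), array([76.5, 22.6]), 86.2, 24)
(array([309.,  65.]), np.int32(91), array([ 561.6, -213.1]), array([18.6,  1.7]), 86.3, 23)
(array([316., 228.]), np.int32(913), array([ 559.1, -317. ]), array([102.5,  22.4]), 87.2, 23)
(array([316., 170.]), np.int32(58), array([ 562.2, -273. ]), array([7.7, 7.6]), 39.5, 9)
(array([315., 295.]), np.int32(61), array([ 556.7, -359.9]), array([8.5, 7.9]), -55.1, 9)
(array([333., 255.]), np.int32(254), array([465.9,  41.2]), array([74.6, 22.3]), -2.9, 23)
(array([348., 274.]), np.int32(361), array([424.2,  87.3]), array([98.5, 23.3]), 9.6, 21)
(array([329., 291.]), np.int32(204), array([461.8, 141. ]), array([49.8, 20.4]), -27.2, 22)
29
[0.34, -0.11, 0.05, 0, 0, 0.93, 36, 0.33, -0.14, 0.05, 0, 0, 0.93, 36, 0.31, -0.17, 0.05, 0, 0, 0.93, 36, 0.29, -0.2, 0.05, 0, 0, 0.93, 36, 0.27, -0.23, 0.05, 0, 0, 0.92, 36, 0.25, -0.25, 0.05, 0, 0, 0.93, 36, 0.23, -0.28, 0.05, 0, 0, 0.92, 36, 0.2, -0.29, 0.05, 0, 0, 0.93, 36, 0.17, -0.31, 0.05, 0, 0, 0.92, 36, 0.14, -0.33, 0.05, 0, 0, 0.93, 36, 0.11, -0.34, 0.06, 0, 0, 0.92, 36, 0.08, -0.35, 0.05, -0.01, 0.01, 0.93, 36, 0.05, -0.35, 0.06, 0, 0, 0.92, 36, 0.02, -0.36, 0.05, -0.01, 0.01, 0.93, 36, -0.02, -0.36, 0.05, 0, 0, 0.92, 36, -0.05, -0.35, 0.06, -0.01, 0.01, 0.93, 36, -0.08, -0.35, 0.05, 0, 0, 0.92, 36, 0, 0, 0, 0, 0, 0, 36, 0, 0, 0.37, 0, 0, 0, 36, 0, 0, 0.37, 0, 0, 0, 36]
[0, 0, 0.36, 0, 0, 0, 36, 0, 0, 0, 0, 0, 0, 36, 0, 0, 0, 0, 0, 0, 10, 0, 0, 0, 0, 0, 0, 10, 0, 0, 0, 0, 0, 0, 10, 0, 0, 0, 0, 0, 0, 10, 0, 0, -0.8, 0, 0, 0, 10, 0, 0, -0.8, 0, 0, 0, 10, 0, 0, 0, 0, 0, 0, 10]
```

{"method": "jog_arm", "body": {
  "commands": [0.34,-0.11,0.05,0,0,0.93,36,0.33,-0.14,0.05,0,0,0.93,36,0.31,-0.17,0.05,0,0,0.93,36,0.29,-0.2,0.05,0,0,0.93,36,0.27,-0.23,0.05,0,0,0.92,36,0.25,-0.25,0.05,0,0,0.93,36,0.23,-0.28,0.05,0,0,0.92,36,0.2,-0.29,0.05,0,0,0.93,36,0.17,-0.31,0.05,0,0,0.92,36,0.14,-0.33,0.05,0,0,0.93,36,0.11,-0.34,0.06,0,0,0.92,36,0.08,-0.35,0.05,0,0,0.93,36,0.05,-0.35,0.06,0,0,0.92,36,0.02,-0.36,0.05,0,0,0.93,36,-0.02,-0.36,0.05,0,0,0.92,36,-0.05,-0.35,0.06,0,0,0.93,36,-0.08,-0.35,0.05,0,0,0.92,36,0,0,0,0,0,0,36,0,0,0.37,0,0,0,36,0,0,0.37,0,0,0,36]
}}

```text
t: 43.82
tool_pos: [0.4665, 0.0376, 0.0266]
tool_rot: [3.14, -0.099, -0.001]
contact_force: [-0.6, 0.4, 0.3]
opening: 0.036
grip_force: 0.0
```

{"method": "jog_arm", "body": {
  "commands": [0,0,0.36,0,0,0,36,0,0,0,0,0,0,36,0,0,0,0,0,0,36,0,0,0,0,0,0,10,0,0,0,0,0,0,10,0,0,0,0,0,0,10,0,0,0,0,0,0,10,0,0,-0.8,0,0,0,10,0,0,-0.8,0,0,0,10,0,0,0,0,0,0,10,0,0,0,0,0,0,10]
}}

```text
t: 45.2
tool_pos: [0.4659, 0.0383, 0.1011]
tool_rot: [-3.14, 0.1, 0.003]
contact_force: [0.8, -0.2, -0.7]
opening: 0.0176
grip_force: 68.9
```

```bash
python3 - <<'E'
from h import *; from plan import *
held(); print(ctrl.get_obs()["tool_pos"])
place("m",-25)
E
```

```text
held tool-frame (array([-2.2, -4.3]), array([76.1, 31.2]), -0.1) top z pct5 [-12.36311084   2.55920951] op 0.01749972354448979 F 68.86238467443036 7915
[0.46526746 0.03837488 0.10020257]
slot 0.515 -0.2099
24
[0.06, 0.24, 0, 0, 0, -0.93, 10, 0.04, 0.24, 0, 0, 0, -0.93, 10, 0.02, 0.25, 0, 0, 0, -0.93, 10, 0, 0.25, 0, 0, 0, -0.92, 10, -0.03, 0.25, 0, 0, 0, -0.93, 10, -0.05, 0.24, 0, 0, 0, -0.92, 10, -0.07, 0.24, 0, 0, 0, -0.93, 10, -0.09, 0.23, 0, 0, 0, -0.92, 10, -0.11, 0.22, 0, 0, 0, -0.93, 10, -0.14, 0.21, 0, 0, 0, -0.92, 10, -0.15, 0.2, 0, 0, 0, -0.93, 10, -0.17, 0.18, 0, -0.01, 0, -0.92, 10, -0.19, 0.16, 0, -0.01, 0, -0.93, 10, -0.2, 0.15, 0, 0, 0, -0.92, 10, -0.21, 0.12, 0, -0.01, 0, -0.93, 10, -0.23, 0.11, 0, 0, 0.01, -0.92, 10, -0.23, 0.08, 0, -0.01, 0, -0.93, 10, 0, 0, 0.46, 0, 0, 0, 10, 0, 0, 0.46, 0, 0, 0, 10, 0, 0, 0, 0, 0, 0, 10]
[0, 0, 0.3, 0, 0, 0, 10, 0, 0, 0.31, 0, 0, 0, 10, 0, 0, 0, 0, 0, 0, 10, 0, 0, 0, 0, 0, 0, 10]
```

{"method": "jog_arm", "body": {
  "commands": [0.06,0.24,0,0,0,-0.93,10,0.04,0.24,0,0,0,-0.93,10,0.02,0.25,0,0,0,-0.93,10,0,0.25,0,0,0,-0.92,10,-0.03,0.25,0,0,0,-0.93,10,-0.05,0.24,0,0,0,-0.92,10,-0.07,0.24,0,0,0,-0.93,10,-0.09,0.23,0,0,0,-0.92,10,-0.11,0.22,0,0,0,-0.93,10,-0.14,0.21,0,0,0,-0.92,10,-0.15,0.2,0,0,0,-0.93,10,-0.17,0.18,0,0,0,-0.92,10,-0.19,0.16,0,0,0,-0.93,10,-0.2,0.15,0,0,0,-0.92,10,-0.21,0.12,0,0,0,-0.93,10,-0.23,0.11,0,0,0,-0.92,10,-0.23,0.08,0,0,0,-0.93,10,0,0,0.46,0,0,0,10,0,0,0.46,0,0,0,10,0,0,0,0,0,0,10]
}}

```text
t: 47.75
tool_pos: [0.5126, -0.2081, 0.0416]
tool_rot: [-2.281, -2.146, 0.005]
contact_force: [0.6, -0.1, -1.1]
opening: 0.0171
grip_force: 68.9
```

{"method": "jog_arm", "body": {
  "commands": [0,0,0,0,0,0,10,0,0,0,0,0,0,10]
}}

```text
t: 48.0
tool_pos: [0.5168, -0.2104, 0.0477]
tool_rot: [2.287, 2.152, -0.0]
contact_force: [0.1, -0.1, 0.2]
opening: 0.0172
grip_force: 68.9
```

```bash
python3 - <<'E'
from h import *; from plan import *
print(ctrl.get_obs()["tool_pos"]); held()
E
```

```text
[ 0.51680835 -0.2104425   0.04766443]
held tool-frame (array([13.9, -2. ]), array([112. ,  23.6]), -3.3) top z pct5 [-11.41215772   3.78025727] op 0.017118349943179633 F 68.8597966884845 3744
```

{"method": "jog_arm", "body": {
  "commands": [0.03,0,0.2,0,0,0,10,0,0,0.2,0,0,0,10,0,0,0.2,0,0,0,10,0,0,0,0,0,0,10,0,0,0.02,0,0,0,10,0,0,0,0,0,0,10]
}}

```text
t: 48.8
tool_pos: [0.5161, -0.2082, 0.0111]
tool_rot: [-2.286, -2.151, 0.002]
contact_force: [-8.3, 5.1, 16.8]
opening: 0.0173
grip_force: 71.2
```

{"method": "jog_arm", "body": {
  "commands": [0,0,-0.02,0,0,0,10,0,0,0,0,0,0,28,0,0,0,0,0,0,28,0,0,0,0,0,0,28,0,0,-0.5,0,0,0,28,0,0,-0.8,0,0,0,28,0,0,-0.6,0,0,0,28,0,0,0,0,0,0,28,0,0,0,0,0,0,28]
}}

```text
t: 49.92
tool_pos: [0.5156, -0.2079, 0.1234]
tool_rot: [-2.287, -2.151, 0.002]
contact_force: [0.1, 0.5, -0.3]
opening: 0.0278
grip_force: 0.0
```

```bash
python3 - <<'E'
from h import *; from plan import *
d=eyes.get_image("wrist");W=cloud(d);print(*links(d,W,zone=(.35,.72,-.4,.2),zlo=.001,zhi=.035),sep="\n")
cv2.imwrite("pics/w6.png",d["image"][...,::-1])
pick(.4622,.139,152)
E
```

```text
(array([422., 104.]), np.int32(1314), array([ 587.3, -136.1]), array([51.3, 26.8]), 86.1, 24)
(array([291., 112.]), np.int32(1075), array([ 504.5, -133.1]), array([51.1, 22.6]), 86.2, 24)
(array([316., 235.]), np.int32(915), array([ 515. , -212.3]), array([77.3, 22.2]), 87.2, 24)
(array([388., 231.]), np.int32(1114), array([ 564.4, -215.9]), array([77.2, 25.4]), 86.3, 23)
(array([317., 190.]), np.int32(107), array([ 517.2, -182.3]), array([11. , 10.5]), 84.2, 9)
(array([392., 314.]), np.int32(203), array([ 567.7, -274.9]), array([32.2, 16.4]), -51.5, 9)
25
[0.44, -0.09, 0.07, 0, 0, -0.88, 36, 0.45, -0.06, 0.07, 0, 0, -0.88, 36, 0.45, -0.02, 0.07, 0, 0, -0.88, 36, 0.45, 0.02, 0.07, 0, 0, -0.88, 36, 0.44, 0.06, 0.07, 0, 0, -0.88, 36, 0.44, 0.1, 0.07, 0, 0, -0.88, 36, 0.43, 0.14, 0.07, 0, -0.01, -0.88, 36, 0.41, 0.18, 0.07, 0, 0, -0.88, 36, 0.4, 0.21, 0.07, 0, -0.01, -0.88, 36, 0.37, 0.25, 0.06, 0, 0, -0.88, 36, 0.35, 0.28, 0.06, 0, -0.01, -0.88, 36, 0.33, 0.31, 0.07, -0.01, -0.01, -0.88, 36, 0.3, 0.33, 0.06, -0.01, 0, -0.87, 36, 0, 0, 0, 0, 0, 0, 36, 0, 0, 0.37, 0, 0, 0, 36, 0, 0, 0.37, 0, 0, 0, 36, 0, 0, 0.36, 0, 0, 0, 36, 0, 0, 0, 0, 0, 0, 36, 0, 0, 0, 0, 0, 0, 10, 0, 0, 0, 0, 0, 0, 10]
[0, 0, 0, 0, 0, 0, 10, 0, 0, 0, 0, 0, 0, 10, 0, 0, -0.8, 0, 0, 0, 10, 0, 0, -0.8, 0, 0, 0, 10, 0, 0, 0, 0, 0, 0, 10]
```

View pics/w6.png

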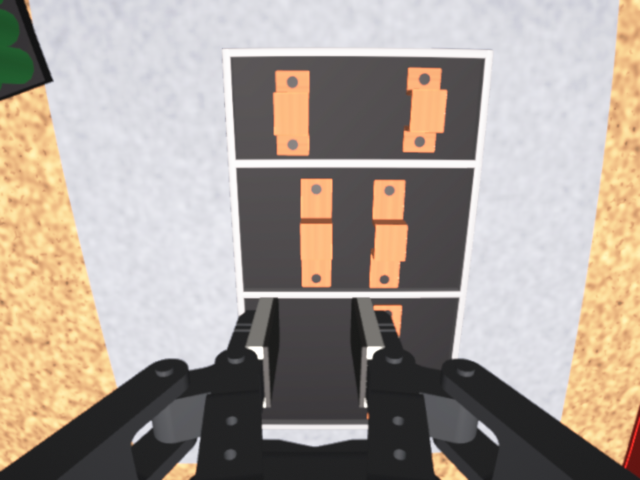

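All the placed links lie within their rows: short at (292,112) and (424,110), middle at (316,235) and (388,233). Next is the remaining short link.

{"method": "jog_arm", "body": {
  "commands": [0.44,-0.09,0.07,0,0,-0.88,36,0.45,-0.06,0.07,0,0,-0.88,36,0.45,-0.02,0.07,0,0,-0.88,36,0.45,0.02,0.07,0,0,-0.88,36,0.44,0.06,0.07,0,0,-0.88,36,0.44,0.1,0.07,0,0,-0.88,36,0.43,0.14,0.07,0,0,-0.88,36,0.41,0.18,0.07,0,0,-0.88,36,0.4,0.21,0.07,0,0,-0.88,36,0.37,0.25,0.06,0,0,-0.88,36,0.35,0.28,0.06,0,0,-0.88,36,0.33,0.31,0.07,0,0,-0.88,36,0.3,0.33,0.06,0,0,-0.87,36,0,0,0,0,0,0,36,0,0,0.37,0,0,0,36,0,0,0.37,0,0,0,36,0,0,0.36,0,0,0,36,0,0,0,0,0,0,36,0,0,0,0,0,0,36]
}}

```text
t: 52.35
tool_pos: [0.4632, 0.1379, 0.006]
tool_rot: [-0.762, -3.047, 0.0]
contact_force: [0.6, -0.2, 0.1]
opening: 0.0359
grip_force: 0.0
```

{"method": "jog_arm", "body": {
  "commands": [0,0,0,0,0,0,10,0,0,0,0,0,0,10,0,0,0,0,0,0,10,0,0,0,0,0,0,10,0,0,-0.8,0,0,0,10,0,0,-0.8,0,0,0,10,0,0,0,0,0,0,10,0,0,0,0,0,0,10,0,0,0,0,0,0,10]
}}

```text
t: 53.48
tool_pos: [0.4615, 0.1382, 0.0996]
tool_rot: [-0.759, -3.044, 0.002]
contact_force: [-0.6, 0.1, -0.8]
opening: 0.0174
grip_force: 68.6
```

```bash
python3 - <<'E'
from h import *; from plan import *
held(); print(ctrl.get_obs()["tool_pos"])
place("s",1)
E
```

```text
held tool-frame (array([ 2.3, -1.7]), array([50.7, 21.2]), 0.3) top z pct5 [-11.68128576  -9.88330449] op 0.01744944797992911 F 68.64143908023834 5552
[0.46163453 0.13819266 0.09973209]
slot 0.5457 -0.1341
20
[-0.26, -0.26, 0, 0, 0, 0.88, 10, -0.28, -0.23, 0, 0, 0, 0.88, 10, -0.3, -0.21, 0, 0, 0, 0.88, 10, -0.32, -0.18, 0, 0, 0, 0.88, 10, -0.33, -0.15, 0, -0.01, 0, 0.88, 10, -0.34, -0.12, 0, 0, 0, 0.88, 10, -0.35, -0.09, 0, -0.01, 0, 0.88, 10, -0.36, -0.06, 0, 0, 0, 0.88, 10, -0.37, -0.03, 0, -0.01, 0, 0.88, 10, -0.37, 0, 0, 0, 0, 0.88, 10, -0.36, 0.04, 0, -0.01, 0, 0.88, 10, -0.36, 0.06, -0.01, 0, -0.01, 0.88, 10, -0.35, 0.1, 0, -0.01, 0, 0.87, 10, 0, 0, 0.46, 0, 0, 0, 10, 0, 0, 0.46, 0, 0, 0, 10, 0, 0, 0, 0, 0, 0, 10, 0, 0, 0.3, 0, 0, 0, 10, -0.01, 0, 0.3, 0, 0, 0, 10, 0, 0, 0, 0, 0, 0, 10, 0, 0, 0, 0, 0, 0, 10]
```

{"method": "jog_arm", "body": {
  "commands": [-0.26,-0.26,0,0,0,0.88,10,-0.28,-0.23,0,0,0,0.88,10,-0.3,-0.21,0,0,0,0.88,10,-0.32,-0.18,0,0,0,0.88,10,-0.33,-0.15,0,0,0,0.88,10,-0.34,-0.12,0,0,0,0.88,10,-0.35,-0.09,0,0,0,0.88,10,-0.36,-0.06,0,0,0,0.88,10,-0.37,-0.03,0,0,0,0.88,10,-0.37,0,0,0,0,0.88,10,-0.36,0.04,0,0,0,0.88,10,-0.36,0.06,0,0,0,0.88,10,-0.35,0.1,0,0,0,0.87,10,-0.03,0,0.46,0,0,0,10,0,0,0.46,0,0,0,10,0,0,0,0,0,0,10,0,0,0,0,0,0,10,0,0,0,0,0,0,10]
}}

```text
t: 55.78
tool_pos: [0.5479, -0.1357, 0.0479]
tool_rot: [2.287, 2.152, 0.001]
contact_force: [0.1, 0.4, 0.5]
opening: 0.0176
grip_force: 68.7
```

```bash
python3 - <<'E'
from h import *
print(ctrl.get_obs()["tool_pos"]); held()
d=eyes.get_image("wrist");W=cloud(d);print(*links(d,W,zone=(.35,.72,-.17,-.1),zlo=.001,zhi=.028),sep="\n")
E
```

```text
[ 0.54790772 -0.13571903  0.04785617]
held tool-frame (array([-21.4,   3.2]), array([95.1, 31.4]), 2.1) top z pct5 [-11.79022525  -9.99893414] op 0.01721820124083845 F 68.65266712149605 5642
(array([395., 269.]), np.int32(4291), array([ 587.1, -137.1]), array([53. , 25.9]), 85.8, 24)
(array([226., 273.]), np.int32(4370), array([ 502.5, -134. ]), array([53.2, 26.2]), 86.5, 24)
(array([314., 247.]), np.int32(48), array([ 547.9, -122.9]), array([22.7,  0.9]), -3.1, 5)
```

{"method": "jog_arm", "body": {
  "commands": [0,-0.04,0.1,0,0,0,10,0,0,0.25,0,0,0,10,0,0,0.25,0,0,0,10,0,0,0,0,0,0,10,0,0,0,0,0,0,10]
}}

```text
t: 56.5
tool_pos: [0.5438, -0.1351, 0.0094]
tool_rot: [-2.287, -2.151, 0.002]
contact_force: [-0.2, -0.2, 0.1]
opening: 0.0175
grip_force: 76.4
```

{"method": "jog_arm", "body": {
  "commands": [0,0,0,0,0,0,26,0,0,0,0,0,0,26,0,0,0,0,0,0,26,0,0,-0.4,0,0,0,26,0,0,-0.8,0,0,0,26,0,0,-0.7,0,0,0,26,0,0,0,0,0,0,26,0,0,0,0,0,0,26]
}}

```text
t: 57.5
tool_pos: [0.5442, -0.1351, 0.124]
tool_rot: [-2.287, -2.152, 0.001]
contact_force: [-0.4, -0.1, -0.1]
opening: 0.0261
grip_force: 0.0
```

```bash
python3 - <<'E'
from h import *; from plan import *
d=eyes.get_image("wrist");W=cloud(d);print(*links(d,W,zone=(.35,.72,-.4,.2),zlo=.001,zhi=.035),sep="\n")
d=eyes.get_image("side");W=cloud(d);print(*links(d,W,zone=(.35,.72,-.1,.2),zlo=.001,zhi=.035),sep="\n")
pick(.4242,.0857,8.3)
E
```

```text
(array([379., 226.]), np.int32(2324), array([ 586.6, -136.6]), array([52. , 24.6]), 85.9, 24)
(array([314., 228.]), np.int32(2292), array([ 543.2, -135.3]), array([52. , 22.3]), 86.0, 24)
(array([256., 229.]), np.int32(2339), array([ 503.4, -133.7]), array([52.3, 24.4]), 86.5, 24)
(array([287., 327.]), np.int32(1606), array([ 515. , -212.8]), array([78.8, 21.4]), 86.9, 24)
(array([342., 329.]), np.int32(1571), array([ 561. , -215.8]), array([77.9, 21. ]), 84.1, 24)
(array([348., 417.]), np.int32(1196), array([ 561. , -291.6]), array([51.6, 22.2]), 87.3, 19)
(array([349., 274.]), np.int32(365), array([424.5,  87.3]), array([98.3, 22. ]), 7.3, 21)
28
[0.24, -0.15, 0.06, 0, 0, 0.91, 36, 0.22, -0.17, 0.06, 0, 0, 0.91, 36, 0.21, -0.19, 0.06, 0, 0, 0.91, 36, 0.19, -0.2, 0.06, 0, 0, 0.91, 36, 0.17, -0.22, 0.06, 0, 0, 0.91, 36, 0.15, -0.24, 0.06, 0, 0, 0.91, 36, 0.12, -0.25, 0.06, 0, 0, 0.91, 36, 0.1, -0.26, 0.06, 0, 0, 0.91, 36, 0.08, -0.27, 0.06, 0, 0, 0.91, 36, 0.05, -0.27, 0.06, 0, 0.01, 0.91, 36, 0.03, -0.27, 0.06, -0.01, 0, 0.91, 36, 0.01, -0.28, 0.06, 0, 0.01, 0.91, 36, -0.02, -0.28, 0.06, -0.01, 0, 0.91, 36, -0.05, -0.27, 0.05, 0, 0.01, 0.91, 36, -0.07, -0.27, 0.06, -0.01, 0, 0.91, 36, 0, 0, 0, 0, 0, 0, 36, 0, 0, 0.37, 0, 0, 0, 36, 0, 0, 0.36, 0, 0, 0, 36, 0, 0, 0.37, 0, 0, 0, 36, 0, 0, 0, 0, 0, 0, 36]
[0, 0, 0, 0, 0, 0, 10, 0, 0, 0, 0, 0, 0, 10, 0, 0, 0, 0, 0, 0, 10, 0, 0, 0, 0, 0, 0, 10, 0, 0, -0.53, 0, 0, 0, 10, 0, 0, -0.54, 0, 0, 0, 10, 0, 0, -0.53, 0, 0, 0, 10, 0, 0, 0, 0, 0, 0, 10]
```

{"method": "jog_arm", "body": {
  "commands": [0.24,-0.15,0.06,0,0,0.91,36,0.22,-0.17,0.06,0,0,0.91,36,0.21,-0.19,0.06,0,0,0.91,36,0.19,-0.2,0.06,0,0,0.91,36,0.17,-0.22,0.06,0,0,0.91,36,0.15,-0.24,0.06,0,0,0.91,36,0.12,-0.25,0.06,0,0,0.91,36,0.1,-0.26,0.06,0,0,0.91,36,0.08,-0.27,0.06,0,0,0.91,36,0.05,-0.27,0.06,0,0,0.91,36,0.03,-0.27,0.06,0,0,0.91,36,0.01,-0.28,0.06,0,0,0.91,36,-0.02,-0.28,0.06,0,0,0.91,36,-0.05,-0.27,0.05,0,0,0.91,36,-0.07,-0.27,0.06,0,0,0.91,36,0,0,0,0,0,0,36,0,0,0.37,0,0,0,36,0,0,0.36,0,0,0,36,0,0,0.37,0,0,0,36,0,0,0,0,0,0,36]
}}

```text
t: 60.1
tool_pos: [0.4232, 0.0847, 0.003]
tool_rot: [-3.133, -0.228, 0.01]
contact_force: [0.9, -0.7, 0.1]
opening: 0.0359
grip_force: 0.0
```

{"method": "jog_arm", "body": {
  "commands": [0,0,0,0,0,0,36,0,0,0,0,0,0,10,0,0,0,0,0,0,10,0,0,0,0,0,0,10,0,0,0,0,0,0,10,0,0,-0.53,0,0,0,10,0,0,-0.54,0,0,0,10,0,0,-0.53,0,0,0,10,0,0,0,0,0,0,10,0,0,0,0,0,0,10]
}}

```text
t: 61.35
tool_pos: [0.4246, 0.0853, 0.1]
tool_rot: [-3.133, -0.227, 0.004]
contact_force: [-1.4, -0.6, -0.8]
opening: 0.0171
grip_force: 70.3
```

```bash
python3 - <<'E'
from h import *; from plan import *
held(); print(ctrl.get_obs()["tool_pos"])
x,y=T0+ux*-.025+uy*-.1025; print(x,y)
plan([(.47,-.05,.12,50,10,0),(x,y,.10,86.5,10,0),(x,y,.046,86.5,10,3)])
E
```

```text
held tool-frame (array([-2.6,  1.1]), array([100.9,  20. ]), 0.0) top z pct5 [-12.42854828   2.74181723] op 0.017400877125417984 F 70.26860922574997 10764
[0.42418968 0.08526442 0.0994775 ]
0.508795 -0.31218025
19
[0.05, 0.29, -0.04, 0, 0, -0.91, 10, 0.03, 0.3, -0.04, 0, 0, -0.91, 10, 0, 0.3, -0.04, 0, 0.01, -0.91, 10, -0.03, 0.3, -0.05, 0, 0, -0.91, 10, -0.05, 0.29, -0.04, -0.01, 0, -0.91, 10, -0.08, 0.29, -0.04, 0, 0.01, -0.91, 10, -0.11, 0.27, -0.05, -0.01, 0, -0.91, 10, -0.13, 0.27, -0.04, 0, 0.01, -0.91, 10, -0.42, 0.47, 0.05, 0, 0, -0.91, 10, -0.46, 0.43, 0.05, 0, 0, -0.91, 10, -0.5, 0.39, 0.05, 0, 0, -0.91, 10, -0.53, 0.34, 0.04, 0, 0, -0.91, 10, -0.56, 0.29, 0.05, 0, 0, -0.91, 10, -0.58, 0.24, 0.04, 0, 0, -0.91, 10, -0.6, 0.19, 0.05, 0, 0, -0.91, 10, 0, 0, 0.9, 0, 0, 0, 10, 0, 0, 0, 0, 0, 0, 10, 0, 0, 0, 0, 0, 0, 10, 0, 0, 0, 0, 0, 0, 10]
```

Held well, with an x offset of -2.5 mm. I'll carry it to the tray and add that correction.

{"method": "jog_arm", "body": {
  "commands": [0.05,0.29,-0.04,0,0,-0.91,10,0.03,0.3,-0.04,0,0,-0.91,10,0,0.3,-0.04,0,0,-0.91,10,-0.03,0.3,-0.05,0,0,-0.91,10,-0.05,0.29,-0.04,0,0,-0.91,10,-0.08,0.29,-0.04,0,0,-0.91,10,-0.11,0.27,-0.05,0,0,-0.91,10,-0.13,0.27,-0.04,0,0,-0.91,10,-0.42,0.47,0.05,0,0,-0.91,10,-0.46,0.43,0.05,0,0,-0.91,10,-0.5,0.39,0.05,0,0,-0.91,10,-0.53,0.34,0.04,0,0,-0.91,10,-0.56,0.29,0.05,0,0,-0.91,10,-0.58,0.24,0.04,0,0,-0.91,10,-0.6,0.19,0.05,0,0,-0.91,10,0.04,0,0.9,0,0,0,10,0,0,0,0,0,0,10,0,0,0,0,0,0,10,0,0,0,0,0,0,10]
}}

```text
t: 63.78
tool_pos: [0.5111, -0.3102, 0.0497]
tool_rot: [2.286, 2.152, -0.0]
contact_force: [0.0, 0.6, -0.8]
opening: 0.0172
grip_force: 70.3
```

```bash
python3 - <<'E'
from h import *
print(ctrl.get_obs()["tool_pos"]); held()
E
```

```text
[ 0.51108438 -0.31016874  0.04970953]
held tool-frame (array([-2.2, -0.9]), array([98.9, 20.1]), 0.1) top z pct5 [-14.87050971  -1.99934946] op 0.017413346692336965 F 70.28905883518746 1732
```

{"method": "jog_arm", "body": {
  "commands": [0,0,0.15,0,0,0,10,0,0,0.25,0,0,0,10,0,0,0.24,0,0,0,10,0,0,0,0,0,0,10,0,0,0,0,0,0,10]
}}

```text
t: 64.45
tool_pos: [0.5096, -0.3095, 0.0085]
tool_rot: [-2.287, -2.152, 0.001]
contact_force: [-0.3, -0.1, 1.6]
opening: 0.0172
grip_force: 75.7
```

Touching the floor. I'll release, lift clear and check everything.

{"method": "jog_arm", "body": {
  "commands": [0,0,0,0,0,0,28,0,0,0,0,0,0,28,0,0,0,0,0,0,28,0,0,-0.4,0,0,0,28,0,0,-0.8,0,0,0,28,0,0,-0.9,0,0,0,28,-0.6,0,-0.9,0,0,0,28,-0.9,0,-0.9,0,0,0,28,-0.6,0,-0.6,0,0,0,28,0,0,0,0,0,0,28,0,0,0,0,0,0,28]
}}

```text
t: 65.82
tool_pos: [0.5028, -0.4236, 0.2661]
tool_rot: [-2.286, -2.151, 0.0]
contact_force: [-0.5, 0.1, -0.3]
opening: 0.0278
grip_force: 0.0
```

```bash
python3 - <<'E'
from knob import *
d,W=knob("wrist");cv2.imwrite("pics/w7.png",d["image"][...,::-1])
print(*links(d,W,zone=(.35,.72,-.4,.2),zlo=.001,zhi=.035),sep="\n")
d,W=knob("side");cv2.imwrite("pics/side7.png",d["image"][...,::-1])
E
```

```text
(array([315.,  69.]), np.int32(2612), array([ 508.9, -312.3]), array([101. ,  22.3]), 86.9, 25)
(array([371.,  69.]), np.int32(2626), array([ 561.1, -316.1]), array([101.4,  24. ]), 86.6, 24)
side knob [0.472  0.3396 0.1023] 176
```

View pics/w7.png

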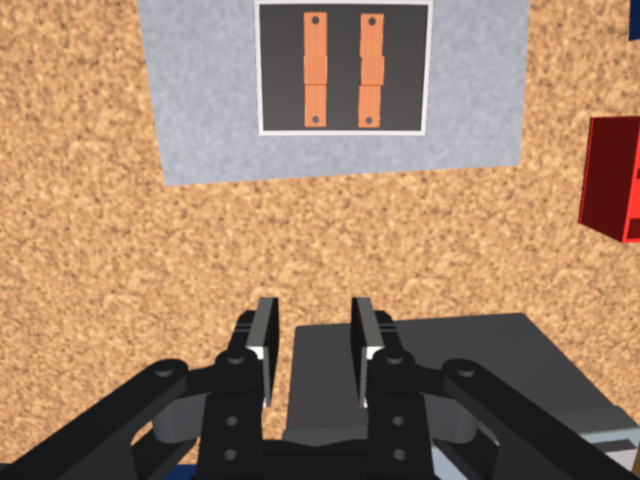

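View pics/side7.png

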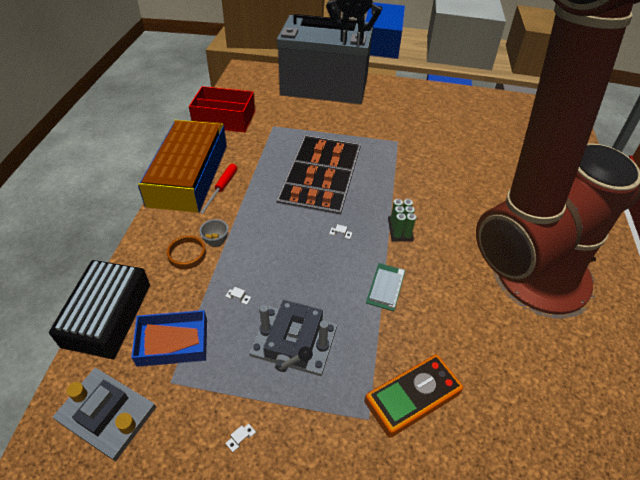

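All seven links lie in their rows: the long ones at (315,69) and (371,69) in the wrist view, and all of them around (320,172) in the side view. The lever is back with the knob at (305,355), and nothing else has moved.

```bash
python3 -c "
from station import job
print(job.finish_job())"
```

```text
the job is handed in; nothing more can be done
None
```

The job is done and handed in at about 66 s: the new link was ejected and lifted out, the lever is fully back, and all seven links (3 short, 2 middle, 2 long) lie flat in their rows with the other things left in place.

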